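# Assemble the pump and tank column on its mount

## Robot

A 6-joint arm with a two-finger parallel gripper is mounted at the origin on the work surface. World frame = base frame: x ahead of the robot, y to its left, z up, the work surface at z = 0. Lengths are in m, angles in rad, forces in N, time in s.
With the tool pointing down it reaches from about 0.425 to 0.95 m from the base axis. Payload 3.5 kg.
Tool frame: the origin (TCP) lies midway between the tips of the shut fingers; the grasp point (between the pads) lies grasp_offset behind it (grasp_offset is the distance from the TCP to the grasp point, in m); z points along the fingers, y is the direction in which the jaws open and shut (so a half turn about z gives the same grasp; the last joint's range is limited). The gripper opens to 85 mm and grips with 20 to 120 N. Pads are 22 mm wide; open, the fingers measure 114 mm over their backs; the gripper's body (76 mm by 85 mm) begins 54 mm behind the grasp point. The pads swing forward as they close: fully open they stand 13 mm farther back than shut.
Start: joints at [1.137, 0.286, 1.577, -0, 1.279, -0.15], TCP at [0.189, 0.648, 0.231] pointing down, gripper open.
Joint ranges: [-2.77, 2.77], [-0.9, 2.22], [0.21, 2.48], [-1.53, 4.67], [0.24, 2.81], [-2.84, 2.84]. Speed limits (rad/s): [2.79, 2.79, 3.14, 3.14, 3.14, 3.14].

## Interface

Orientations are given as a unit quaternion [x, y, z, w].
In Python, from plant import * gives the robot as it stands.
- The arm moves only by the tool jog_arm, never from a script. Its argument "targets" is text: rows parted by semicolons, each of 7 numbers parted by spaces: the shift along the world's x, y, z in mm, then the turn, a rotation vector about the world's x, y, z in degrees, then the gripper's target within -1 to 1 (fully open at 1, half-way at 0, shut at -1). A call has 1 to 10 rows; each row shifts and turns the pose as measured when the row begins; what a row does not reach is not made up. A row lasts 1/12 s, in which the tool goes at most 41.7 mm and 7.16 degrees, less where a joint would pass 70% of its speed; a pose out of reach is approached as far as the arm can. A call with a gripper value outside its range is refused whole. The fingers move at their own pace and stop on an object; "force" is the grip in N (left out, the last holds). Time passes only in rows, so rows that do not move let the fingers close. It gives the time, the measured TCP pose, the force and the opening at its end, in the units of the state.
- get_state(): the state, without advancing time (a new reading comes with each control period).
- read_camera(name): name is "scene" or "top"; returns a dict with "pixels" (400x640x3 uint8, blue, green, red), "mtx" (3x3 intrinsics, pixels), "world_from_camera" (4x4, takes a point from camera to world coordinates). Camera axes: x right, y up, looking along -z (the intrinsics and any distortion apply to the point x, -y, -z); pixel columns grow to the right and rows downward; lengths in m; the calibration is good to about 2 mm. A picture is of the moment at which its call begins. There is no depth.
- sign_off(): hands the job in, once; it reports no verdict.
Trained networks look in a picture, given as the dict that the camera call returned (one of the last four; its "shot" number tells which), for a name from the list of things; names that differ only in an ending like _2 or _b are one class to them, and where a whole thing is asked for, a point or a joint stands for the part that bears it (a point fixed in the world has none). Each returns a list of dicts, best first, with "p" (0 to 1); they miss things now and then, are a little off and sometimes report something else, mostly with a low value. They report only what shows in the picture. A call takes as long as a camera call. They do not tell look-alikes from the thing itself.
- spot_in(target, picture): "uv" ([column, row] in pixels, amid what is visible of it).
- silhouettes(target, picture): "mask" (400x640 bool, what is visible of it) and "uv" ([column, row] in pixels, amid what is visible of it).
- mark_of(target, picture): "uv" ([column, row] in pixels: a listed point, or the origin of a listed thing).
The state is a dict: "time": time; "qpos": joint angles; "dq": joint speeds; "joint_efforts": joint torques, N m; "eef_pos": TCP position; "tcp_rot": TCP orientation; "contact_force": force on the tool from outside, world axes, zero at the start; "wrist_torque": the same for the moment, N m; "opening": opening from 0.0 (shut) to 1.0 (fully open).
Only numpy, scipy, OpenCV 4.12 (cv2) and the standard library are available. Lean on these libraries where they do the work, as an engineer would, in place of code of your own. Each camera call takes 0.05 s, during which the arm holds its last target.

## Task

Put the pump unit together on the round mount (not the square one): stand the pump in the mount, then lay the collar on the pump round its boss, then stand the tank in the collar's recess, and last put the cap down over the top of the tank. Every part must be upright and fully seated in the one below; set each part down rather than dropping it, and leave the fan, the screw jar and the screwdriver where they lie.

Things in the scene. Friction and masses are not known exactly. Their poses are not given: they have to be found in the camera images.
- round_mount: Round pump mount, fixed to the work surface (it does not move in a run; its place differs between runs). Aluminium disc 96 mm in diameter, 6 mm thick, with a dark upright ring on it, 68 mm inside and 78 mm outside diameter, whose top is 14 mm above the work surface. The pump stands on the disc inside the ring, so with its underside 6 mm above the mount's origin. Origin: centre of the underside, on the work surface; z up.
- square_mount: Square mount for another unit, fixed, not used in this job. Aluminium plate 92 x 92 x 6 mm with a square dark rim 78 mm outside, 14 mm high in all. Origin: centre of the underside; x and y along its sides.
- pump: Pump, loose, standing upright: plain black cylinder 56 mm in diameter and 50 mm tall with two thin steel bands round it; in the middle of its flat top a steel boss 18 mm in diameter rises a further 8 mm (58 mm in all). About 0.32 kg. Origin: centre of the underside; z up along its axis.
- collar: Collar, loose, lying flat with its recess up, as it is to be used: low aluminium ring 60 mm in outside diameter, 22 mm tall. A hole 28 mm in diameter goes right through (the pump's boss goes into it from below, 5 mm free all round); above z = 14 mm it widens to a round recess 52 mm in diameter and 8 mm deep, and the tank stands on its floor. On the pump its underside lies 50 mm above the pump's origin. About 0.1 kg. Origin: centre of the underside; z up along its axis.
- tank: Reservoir tank, loose, empty, standing upright: tube 42 mm in diameter, 90 mm tall, closed at the bottom and open at the top, clear wall 4 mm thick, black band at the foot (16 mm) and at the top (14 mm). In the collar its underside lies 14 mm above the collar's origin, with 5 mm free all round. About 0.12 kg. Origin: centre of the underside; z up along its axis.
- cap: Cap, loose, standing on its skirt as it is to be used: black disc 60 mm in diameter with a steel knob in the middle of its top. Skirt from z = 0 to 10 mm, 52 mm inside diameter (goes down over the tank's top, 5 mm free all round); plate from 10 to 16 mm; knob 24 mm in diameter from 16 to 40 mm, to be gripped there. On the tank its underside lies 80 mm above the tank's origin. About 0.08 kg. Origin: centre of the underside; z up along its axis.
- fan: Case fan, loose, lying flat: black square frame 120 x 120 x 25 mm with grey corners and blades. Bystander. Origin: centre of the underside; x and y along its sides.
- screw_jar: Small closed jar, loose: 56 mm in diameter, 60 mm tall, dark steel cap. Bystander. Origin: centre of the underside.
- screwdriver: Screwdriver with an orange handle, loose, lying flat, 190 mm long, at most 35 mm high. Bystander. Origin: near its middle, on its underside; the blade points along x.
Things that resemble listed ones, but are neither listed nor needed, are in the scene too. What is shaped like the tank but blue, turquoise or yellow is not meant.

How it is judged:
By the outcome, as a careful person would: the job done as asked, in the order asked, and still so for the second after the job is handed in, with the robot touching nothing.
It also fails if it takes over 122 s, if anything falls off the work surface, if the arm or the gripper's body presses on something with over 40 N, if the wrist force passes 120 N, or if a joint passes its speed limit or range.

## Working session

There is one attempt and no reset: what is moved stays moved. The work goes in short steps, Python scripts to look and compute and a tool call to move; the robot and the scene stay as the last step left them, time stands still between calls to the robot, and variables do not carry over. Pictures are saved under pics/ and viewed, and the job is handed in when it is done.

Besides the shell and the picture viewer there is one more tool, called by a JSON object that holds its "api" and its "payload", one argument or row to a line. jog_arm: Moves the arm, as the interface text tells. Its arguments: {"type":"object","properties":{"targets":{"type":"string"},"force":{"type":"number"}},"required":["targets"]}

```bash
mkdir -p pics; ls; cat > h.py <<'E'
from plant import *
import numpy as np, cv2
def ray(pic,uv):
    K=np.array(pic["mtx"]);T=np.array(pic["world_from_camera"])
    d=np.linalg.inv(K)@np.array([uv[0],uv[1],1.]); d=np.array([d[0],-d[1],-d[2]])
    return T[:3,3],T[:3,:3]@d
def at(pic,uv,z):
    o,d=ray(pic,uv); return o+d*(z-o[2])/d[2]
def proj(pic,p):
    T=np.linalg.inv(np.array(pic["world_from_camera"]));c=T[:3,:3]@np.array(p)+T[:3,3]
    q=np.array(pic["mtx"])@np.array([c[0],-c[1],-c[2]]);return q[:2]/q[2]
E
python3 - <<'E'
from h import *
s=get_state();print({k:np.round(v,3) for k,v in s.items()})
import plant
print([n for n in dir(plant) if n[0]!='_'])
try: print("off",grasp_offset)
except Exception as e: print(e)
for n in ["scene","top"]:
    p=read_camera(n);cv2.imwrite(f"pics/{n}0.png",p["pixels"]);print(n,{k:v for k,v in p.items() if k!='pixels'})
    for t in ["round_mount","square_mount","pump","collar","tank","cap","fan","screw_jar","screwdriver"]:
        print(t,[(np.round(m["uv"],1),round(m["p"],2),np.round(at(p,m["uv"],0),3)) for m in mark_of(t,p)])
E
```

```text
pics
{'time': np.float64(0.0), 'qpos': array([ 1.137,  0.287,  1.578, -0.   ,  1.279, -0.15 ]), 'dq': array([-0.001,  0.   ,  0.001,  0.001,  0.002,  0.002]), 'joint_efforts': array([-0.0000e+00, -4.0596e+01, -2.9264e+01, -0.0000e+00,  6.0000e-03,
       -0.0000e+00]), 'eef_pos': array([0.189, 0.647, 0.23 ]), 'tcp_rot': array([ 0.141,  0.99 , -0.001, -0.   ]), 'contact_force': array([ 0.161, -0.18 , -0.118]), 'wrist_torque': array([-0.037,  0.008,  0.006]), 'opening': np.float64(1.003)}
['Unreachable', 'get_state', 'grasp_offset', 'mark_of', 'read_camera', 'sign_off', 'silhouettes', 'spot_in']
off 0.0187
scene {'mtx': array([[382.94650726,   0.        , 314.47140033],
       [  0.        , 382.94650726, 198.39067893],
       [  0.        ,   0.        ,   1.        ]]), 'world_from_camera': array([[-0.78789628, -0.37878582,  0.48553142,  1.06827707],
       [ 0.61551327, -0.46001682,  0.63994369,  0.7151402 ],
       [-0.01904898,  0.80306029,  0.59559324,  0.68814834],
       [ 0.        ,  0.        ,  0.        ,  1.        ]]), 'shot': 1}
round_mount [(array([251.5, 191. ]), 0.87
[... 1667 characters left out ...]
.9, 218.2]), 0.86, array([0.518, 0.302, 0.   ])), (array([192.8, 282.9]), 0.75, array([0.347, 0.295, 0.   ])), (array([339.7, 255.3]), 0.7, array([ 0.421, -0.092,  0.   ])), (array([194.3, 249.6]), 0.69, array([0.434, 0.296, 0.   ])), (array([163.7, 232. ]), 0.6, array([0.48, 0.38, 0.  ]))]
cap [(array([422.7, 239.9]), 0.73, array([ 0.465, -0.321,  0.   ]))]
fan [(array([156.9, 160.5]), 0.68, array([0.676, 0.411, 0.   ]))]
screw_jar [(array([451.4, 178.4]), 0.96, array([ 0.639, -0.409,  0.   ])), (array([263.8, 243.9]), 0.41, array([0.45 , 0.112, 0.   ])), (array([367.3, 180.8]), 0.17, array([ 0.628, -0.17 ,  0.   ]))]
screwdriver [(array([303.5, 156.2]), 0.74, array([0.696, 0.008, 0.   ]))]
```

View pics/scene0.png

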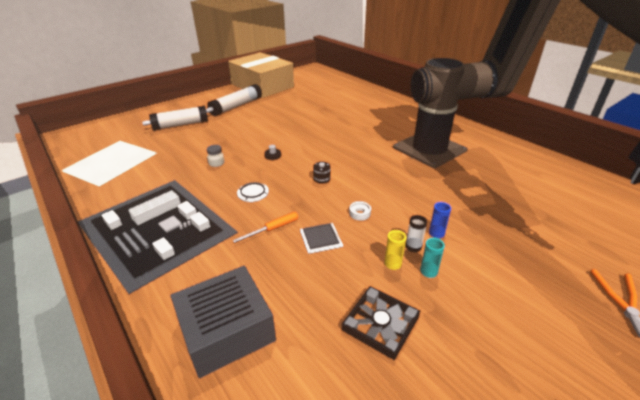

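View pics/top0.png

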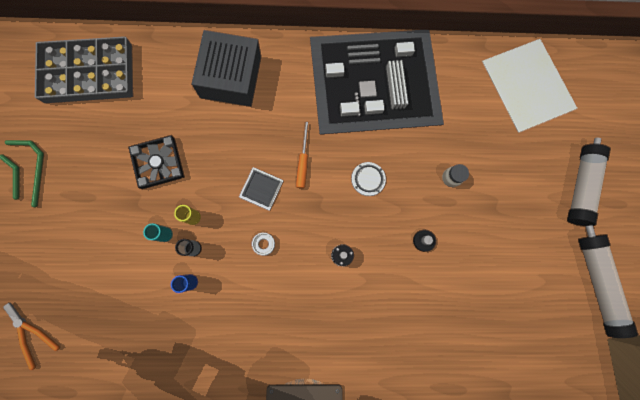

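The clear tank is at scene (416,233) and top (188,247), with the blue, yellow and turquoise look-alikes around it. Next I'll measure by fitting the model outlines to the silhouettes.

```bash
cat >> h.py <<'E'
from scipy.optimize import minimize
M={"round_mount":[(.048,0,.006),(.039,.006,.014)],"pump":[(.028,0,.05),(.009,.05,.058)],"collar":[(.03,0,.022)],"tank":[(.021,0,.09)],"cap":[(.03,0,.016),(.012,.016,.04)],"screw_jar":[(.028,0,.06)]}
def render(pic,name,x,y,z0=0,S=4):
    im=np.zeros((400*S//4*4//1 if 0 else 400*S,640*S),np.uint8); a=np.linspace(0,2*np.pi,60)
    for r,l,h in M[name]:
        P=np.array([proj(pic,(x+r*np.cos(t),y+r*np.sin(t),z0+z)) for z in (l,h) for t in a])
        H=cv2.convexHull((((P+.5)*S)).round().astype(np.int32)); cv2.fillConvexPoly(im,H,255)
    return cv2.resize(im,(640,400),interpolation=cv2.INTER_AREA)/255.
def fit(pic,name,mask,xy,z0=0):
    f=lambda p:np.abs(render(pic,name,p[0],p[1],z0)-mask).sum()
    r=minimize(f,xy,method="Nelder-Mead",options=dict(initial_simplex=[xy,(xy[0]+.01,xy[1]),(xy[0],xy[1]+.01)],xatol=2e-4,fatol=.2,maxiter=60))
    return r.x,r.fun/mask.sum()
E
python3 - <<'E'
from h import *
g={"round_mount":(.634,-.174),"pump":(.415,-.094),"collar":(.453,.112),"tank":(.44,.3),"cap":(.462,-.33)}
for n in ["scene","top"]:
    p=read_camera(n)
    for t in g:
        L=silhouettes(t,p)
        e=proj(p,(*g[t],.02))
        if L:
            m=min(L,key=lambda m:np.hypot(*(np.array(m["uv"])-e)))
            x,c=fit(p,t,m["mask"].astype(float),g[t]); print(n,t,m["p"],np.round(x,4),"res",round(c,3), "area",m["mask"].sum(), np.round(np.array(m["uv"])-e,1))
    for t,xy in g.items():
        c=proj(p,(*xy,.03)).astype(int); q=p["pixels"][c[1]-32:c[1]+32,c[0]-32:c[0]+32]
        q=cv2.resize(q,(256,256),interpolation=cv2.INTER_CUBIC); globals().setdefault("Q",[]).append(q)
cv2.imwrite("pics/crops.png",cv2.resize(np.vstack([np.hstack(Q[:5]),np.hstack(Q[5:])]),(800,320)))
E
```

```text
scene round_mount 0.74 [ 0.6359 -0.1721] res 0.106 area 456 [-0.8  4.3]
scene pump 0.65 [ 0.4231 -0.0971] res 0.165 area 315 [ 0.4 -1.7]
scene collar 0.5 [0.455  0.1158] res 0.075 area 342 [0.6 3.3]
scene tank 0.75 [0.4401 0.3   ] res 0.048 area 636 [ 0.9 -7.9]
scene cap 0.65 [ 0.4637 -0.3252] res 0.394 area 149 [-0.2  1.8]
top round_mount 0.69 [ 0.6343 -0.1712] res 0.033 area 926 [-2.7  3.2]
top collar 0.68 [0.4508 0.1125] res 0.252 area 358 [4.1 2.4]
top tank 0.78 [0.4378 0.2984] res 0.068 area 396 [-1.6  4.2]
top cap 0.56 [ 0.4643 -0.3212] res 0.06 area 412 [-1.4  1.1]
```

View pics/crops.png

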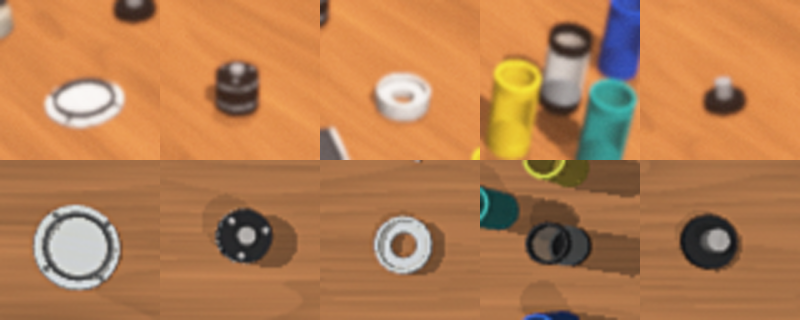

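The crops show all five parts clearly: mount, pump with its boss, collar, clear tank and cap. I'll refine the pump from its boss and the collar from its bright ring in the top picture.

```bash
python3 - <<'E'
from h import *
p=read_camera("top"); hsv=cv2.cvtColor(p["pixels"],cv2.COLOR_BGR2HSV).astype(int); V=p["pixels"].astype(float).max(2);S=hsv[...,1]
yy,xx=np.mgrid[:400,:640]
def near(xy,z,r): c=proj(p,(*xy,z)); return np.hypot(xx-c[0],yy-c[1])<r
# collar top ring
m=near((.453,.113),.022,18)&(V>120)&(S<70); pts=np.argwhere(m)[:,::-1].astype(np.int32)
c,r=cv2.minEnclosingCircle(pts);print("collar",c,r,at(p,c,.018), fit(p,"collar",cv2.drawContours(np.zeros((400,640),np.uint8),[cv2.convexHull(pts)],-1,1,-1).astype(float),(.453,.113)))
m=near((.42,-.095),.058,5)&(V>110)&(S<70);w=(V*m);c=(w*xx).sum()/w.sum(),(w*yy).sum()/w.sum();print("boss",c,m.sum(),at(p,c,.058))
m=near((.42,-.095),.03,18)&(V<75);print(m.sum()); q=m.astype(np.uint8)
m2=cv2.morphologyEx(q,cv2.MORPH_CLOSE,np.ones((7,7)));n,l,st,ce=cv2.connectedComponentsWithStats(m2);k=1+st[1:,4].argmax();print(fit(p,"pump",(l==k).astype(float),(.42,-.095)),st[k])
for t,xy in {"pump":(.42,-.095),"tank":(.439,.299)}.items():
    L=silhouettes(t,p);print([(np.round(a["uv"]),a["p"],a["mask"].sum()) for a in L])
m=near((.464,-.322),.04,7)&(V>110)&(S<70);w=(V*m);c=(w*xx).sum()/w.sum(),(w*yy).sum()/w.sum();print("knob",c,m.sum(),at(p,c,.04),at(p,c,.035))
p=read_camera("scene")
for t in ["pump","cap"]:
  for a in silhouettes(t,p)[:2]: print(t,a["p"],fit(p,t,a["mask"].astype(float),(.42,-.095) if t=="pump" else (.464,-.322)))
E
```

```text
collar (262.6707458496094, 243.4512176513672) 11.679564476013184 [0.45073105 0.11371394 0.018     ] (array([0.45124508, 0.11454752]), np.float64(0.04456409566114776))
boss (np.float64(343.2253886010363), np.float64(254.8000609570253)) 40 [ 0.42176191 -0.09492717  0.058     ]
287
(array([ 0.42230652, -0.0963147 ]), np.float64(0.15656780818176852)) [332 245  22  21 359]
[(array([341., 256.]), 0.59, np.int64(388))]
[(array([191., 250.]), 0.92, np.int64(387)), (array([157., 230.]), 0.92, np.int64(439)), (array([187., 284.]), 0.88, np.int64(418))]
knob (np.float64(427.7864625302176), np.float64(239.5804794520548)) 62 [ 0.46338668 -0.32066291  0.04      ] [ 0.46369845 -0.3224131   0.035     ]
pump 0.64 (array([ 0.42431395, -0.09354465]), np.float64(0.07838629704755465))
cap 0.47 (array([ 0.4643418 , -0.32139941]), np.float64(0.1528126004500161))
```

{"api": "jog_arm", "payload": {
  "targets": "22 -32 0 0 0 0 1;22 -32 0 0 0 0 1;22 -32 0 0 0 0 1;22 -32 0 0 0 0 1;22 -32 0 0 0 0 1;22 -32 0 0 0 0 1;22 -32 0 0 0 0 1;22 -32 0 0 0 0 1;22 -32 0 0 0 0 1;22 -32 0 0 0 0 1",
  "force": 40
}}

```text
time: 2.73
eef_pos: [0.4102, 0.3195, 0.2318]
tcp_rot: [0.134, 0.991, 0.003, 0.001]
contact_force: [1.2, 0.2, 1.0]
opening: 1.003
```

{"api": "jog_arm", "payload": {
  "targets": "18 -32 0 0 0 0 1;18 -32 0 0 0 0 1;18 -32 0 0 0 0 1;18 -32 0 0 0 0 1;-10 -37 0 0 0 0 1;-10 -37 0 0 0 0 1;-10 -37 -10 0 0 0 1;-10 -37 -10 0 0 0 1;-10 -37 -10 0 0 0 1;-5 -37 -10 0 0 0 1"
}}

```text
time: 3.57
eef_pos: [0.4337, -0.0484, 0.1971]
tcp_rot: [0.134, 0.991, 0.003, 0.01]
contact_force: [0.4, 0.2, -0.4]
opening: 1.0
```

{"api": "jog_arm", "payload": {
  "targets": "-6 -24 0 0 0 0 1;-5 -23 0 0 0 0 1;0 0 0 0 0 0 1;0 0 -30 0 0 0 1;0 0 -30 0 0 0 1;0 0 -30 0 0 0 1;0 0 0 0 0 0 1"
}}

```text
time: 4.15
eef_pos: [0.4216, -0.1048, 0.1072]
tcp_rot: [0.141, 0.99, 0.001, 0.014]
contact_force: [-1.2, -0.2, -1.2]
opening: 0.999
```

```bash
cat >> h.py <<'E'
from scipy.spatial.transform import Rotation as R
def st(tgt=None,yaw=None):
    s=get_state(); r=R.from_quat(s["tcp_rot"]); m=r.as_matrix()
    print("t %.2f"%s["time"],"pos",np.round(np.array(s["eef_pos"])*1000,1),"jaw %.1f"%np.degrees(np.arctan2(m[1,1],m[0,1])),"open %.3f"%s["opening"],"F",np.round(s["contact_force"],1))
    z=m[:,2]; print("level turn",np.round(np.degrees(np.cross(z,[0,0,-1])),2),"q",np.round(s["qpos"],2))
    if tgt: print("delta",np.round(np.array(tgt)-np.array(s["eef_pos"])*1000,1))
E
python3 -c "
from h import *
st((422.5,-95.5,19))"
```

```text
t 4.15 pos [ 421.6 -104.8  107.2] jaw 73.8 open 0.999 F [-1.2 -0.2 -1.2]
level turn [0.12 1.64 0.  ] q [-0.48 -0.13  2.26  0.01  0.98 -1.78]
delta [  0.9   9.3 -88.2]
```

{"api": "jog_arm", "payload": {
  "targets": "1 9 0 0 1.6 0 1;0 0 0 0 0 0 1;0 0 -25 0 0 0 1;0 0 -25 0 0 0 1;0 0 -20 0 0 0 1;0 0 0 0 0 0 1"
}}

```text
time: 4.65
eef_pos: [0.4291, -0.0957, 0.0438]
tcp_rot: [0.138, 0.99, -0.003, 0.007]
contact_force: [-1.0, 0.3, -0.5]
opening: 0.997
```

```bash
python3 -c "
from h import *
st((422.5,-95.5,19))"
```

```text
t 4.65 pos [429.1 -95.7  43.8] jaw 74.1 open 0.997 F [-1.   0.3 -0.5]
level turn [0.44 0.79 0.  ] q [-0.45  0.01  2.27 -0.    0.84 -1.74]
delta [ -6.6   0.2 -24.8]
```

{"api": "jog_arm", "payload": {
  "targets": "-6 0 -12 0.4 0.8 0 1;0 0 0 0 0 0 1;0 0 -12 0 0 0 1;0 0 0 0 0 0 1"
}}

```text
time: 4.98
eef_pos: [0.4267, -0.0972, 0.0243]
tcp_rot: [0.137, 0.991, -0.001, 0.004]
contact_force: [-0.4, -0.1, -1.1]
opening: 1.003
```

```bash
python3 -c "
from h import *
st((422.5,-95.5,19))
p=read_camera('top');cv2.imwrite('pics/g1.png',cv2.resize(p['pixels'][180:330,260:420],(800,600) if 0 else (640,600),interpolation=cv2.INTER_CUBIC))"
```

```text
t 4.98 pos [426.7 -97.2  24.3] jaw 74.2 open 1.003 F [-0.4 -0.1 -1.1]
level turn [0.21 0.39 0.  ] q [-0.46  0.05  2.28 -0.    0.8  -1.75]
delta [-4.2  1.7 -5.3]
```

View pics/g1.png

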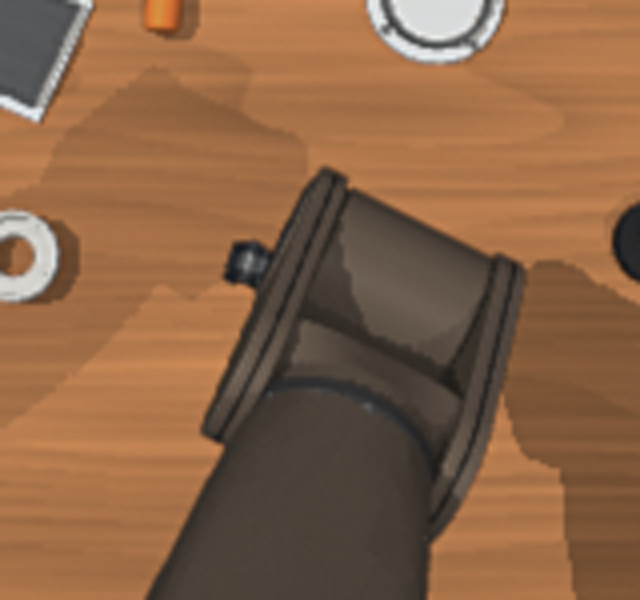

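The arm hides the pump in the top view, so I go by the measurements: correct the offset and close.

{"api": "jog_arm", "payload": {
  "targets": "-4 2 -5 0.2 0.4 0 1;0 0 0 0 0 0 1;0 0 0 0 0 0 -1;0 0 0 0 0 0 -1;0 0 0 0 0 0 -1;0 0 0 0 0 0 -1;0 0 0 0 0 0 -1;0 0 0 0 0 0 -1",
  "force": 50
}}

```text
time: 5.7
eef_pos: [0.4269, -0.097, 0.0253]
tcp_rot: [0.137, 0.991, -0.002, 0.005]
contact_force: [-0.1, 0.6, -0.7]
opening: 0.638
```

```bash
python3 -c "
from h import *
st((422.5,-95.5,19))"
```

```text
t 5.70 pos [426.9 -97.   25.3] jaw 74.2 open 0.638 F [-0.1  0.6 -0.7]
level turn [0.25 0.53 0.  ] q [-0.46  0.05  2.28  0.    0.8  -1.75]
delta [-4.4  1.5 -6.3]
```

{"api": "jog_arm", "payload": {
  "targets": "0 0 0 0 0 0 -1;0 0 0 0 0 0 -1;0 0 20 0 0 0 -1;0 0 30 0 0 0 -1;10 0 30 0 0 0 -1;20 0 10 0 0 0 -1;20 0 0 0 0 0 -1;0 0 0 0 0 0 -1"
}}

```text
time: 6.37
eef_pos: [0.4728, -0.0945, 0.115]
tcp_rot: [0.138, 0.99, 0.0, -0.001]
contact_force: [-0.1, -0.0, -2.4]
opening: 0.637
```

```bash
cat >> h.py <<'E'
def snap(n,cam,xyz,h=60):
    p=read_camera(cam);c=proj(p,xyz).round().astype(int);y=max(c[1]-h,0);x=max(c[0]-h,0)
    cv2.imwrite(f"pics/{n}.png",cv2.resize(p["pixels"][y:y+2*h,x:x+2*h],(600,600),interpolation=cv2.INTER_CUBIC));print("crop origin",x,y,"scale",600/(2*h));return p
E
python3 -c "
from h import *
st((422.5,-95.5,19))
s=get_state()['eef_pos'];snap('g2','scene',s,45)"
```

```text
t 6.37 pos [472.8 -94.5 115. ] jaw 74.1 open 0.637 F [-0.1 -0.  -2.4]
level turn [-0.05 -0.06 -0.  ] q [-0.41 -0.01  2.13  0.    1.02 -1.7 ]
delta [-50.3  -1.  -96. ]
crop origin 263 107 scale 6.666666666666667
```

View pics/g2.png

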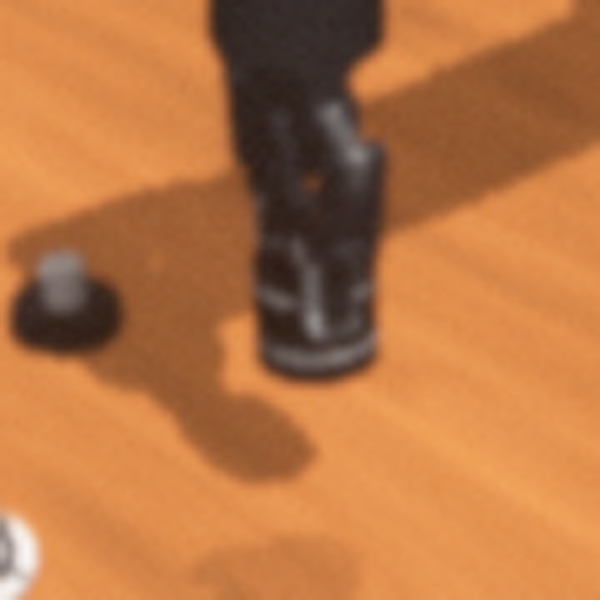

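```bash
python3 -c "
from h import *
p=read_camera('scene');s=np.array(get_state()['eef_pos'])
a=np.linspace(0,6.28,90)
for d in [(-.0044,.0015),(0,0),(-.008,.003)]:
  P=np.array([proj(p,(s[0]+d[0]+.028*np.cos(t),s[1]+d[1]+.028*np.sin(t),s[2]-.0253)) for t in a]);print(d,P.min(0),P.max(0))
L=silhouettes('pump',p)
for l in L: 
  m=l['mask'];r=np.argwhere(m);print(l['p'],m.sum(),r.min(0),r.max(0))
  low=r[r[:,0]>r[:,0].max()-7];print([(k,low[low[:,0]==k][:,1].min(),low[low[:,0]==k][:,1].max()) for k in np.unique(low[:,0])])
q=p['pixels'][148:168,298:326].astype(int);print(q.max(2))
"
```

```text
(-0.0044, 0.0015) [301.92305696 155.09844521] [320.29886336 164.56204699]
(0, 0) [300.46799363 155.37033441] [318.86201321 164.85435148]
(-0.008, 0.003) [303.16474649 154.91037571] [321.52843587 164.36009296]
0.48 222 [143 302] [164 318]
[(np.int64(158), np.int64(302), np.int64(318)), (np.int64(159), np.int64(302), np.int64(318)), (np.int64(160), np.int64(302), np.int64(318)), (np.int64(161), np.int64(303), np.int64(318)), (np.int64(162), np.int64(303), np.int64(317)), (np.int64(163), np.int64(304), np.int64(316)), (np.int64(164), np.int64(307), np.int64(313))]
[[162 163 144 109  69  56  50  49  49  51  69  93  98  77  58  54  52  55
   60  63  81 134 195 222 227 227 226 223]
 [164 161 150 118  86  66  59  51  48  57  72  95  99  80  61  55  54  56
   66  79 102 146 196 221 226 227 227 226]
 [161 163 151 124 101  85  80  66  61  59  70  91  99  80  61  54  50  61
   81  99 118 152 201 221 225 226 224 227]
 [161 158 147 119  94 100  97  90  83  74  75  90  99  85  62  56  55  62
   85 103 111 146 201 220 224 223 223 225]
 [162 161 150 120  82  85  94  97  98  92  89  96 105  90  63  6
[... 1108 characters left out ...]
228 229 229 221 188 138 100  79  75  77  79  83  85  82  82  79  79  78
   90 114 147 187 214 220 222 222 222 224]
 [230 229 229 226 213 188 158 126 102  87  85  86  85  83  85  95 107 124
  152 178 199 216 222 224 221 223 223 225]
 [223 228 227 227 224 219 206 185 163 154 147 149 146 146 151 159 173 190
  210 221 225 227 226 224 224 224 226 229]
 [206 213 211 211 216 222 222 218 212 213 213 210 210 206 206 215 219 226
  232 235 232 232 230 227 227 228 229 230]
 [177 182 181 182 189 207 215 224 229 230 230 230 229 228 228 229 231 232
  234 237 235 234 232 231 229 228 229 232]
 [159 158 161 163 170 178 194 212 225 229 231 232 232 231 230 230 230 232
  233 235 236 236 236 234 232 230 231 232]]
```

{"api": "jog_arm", "payload": {
  "targets": "30 -15 0 0 0 0 -1;30 -15 0 0 0 0 -1;30 -15 0 0 0 0 -1;30 -15 0 0 0 0 -1;30 -12 0 0 0 0 -1;15 -6 0 0 0 0 -1;0 0 0 0 0 0 -1;0 0 -20 0 0 0 -1;0 0 0 0 0 0 -1"
}}

```text
time: 7.27
eef_pos: [0.6206, -0.1692, 0.075]
tcp_rot: [0.139, 0.99, 0.006, -0.023]
contact_force: [-2.3, 0.6, -4.5]
opening: 0.639
```

```bash
python3 -c "
from h import *
st((638,-173,31.3))
snap('g3','scene',(.635,-.172,.04),40)"
```

```text
t 7.27 pos [ 620.6 -169.2   75. ] jaw 74.1 open 0.639 F [-2.3  0.6 -4.5]
level turn [-1.03 -2.52 -0.  ] q [-0.42  0.4   1.73 -0.    1.05 -1.71]
delta [ 17.4  -3.8 -43.7]
crop origin 211 141 scale 7.5
```

View pics/g3.png

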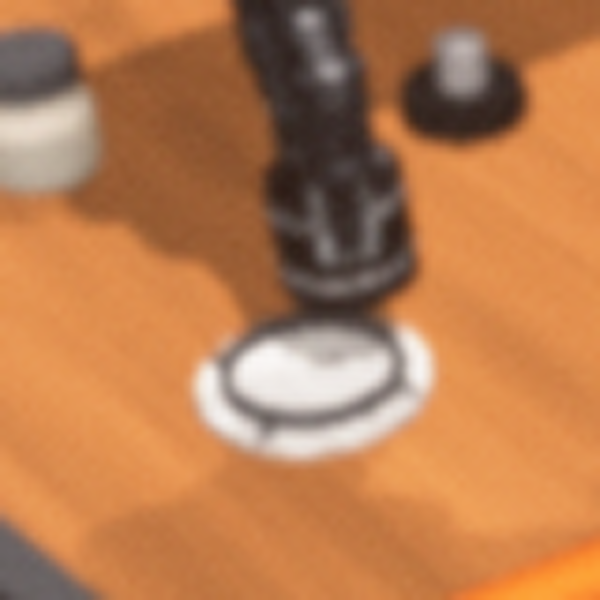

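{"api": "jog_arm", "payload": {
  "targets": "9 -2 0 -1 -2.5 0 -1;8 -2 0 0 0 0 -1;0 0 0 0 0 0 -1;0 0 0 0 0 0 -1"
}}

```text
time: 7.65
eef_pos: [0.6353, -0.1721, 0.0779]
tcp_rot: [0.139, 0.99, 0.0, -0.001]
contact_force: [-0.8, -0.1, -1.9]
opening: 0.637
```

```bash
python3 -c "
from h import *
st((638,-173,31.3))"
```

```text
t 7.65 pos [ 635.3 -172.1   77.9] jaw 74.1 open 0.637 F [-0.8 -0.1 -1.9]
level turn [-0.08 -0.14 -0.  ] q [-0.42  0.41  1.72  0.    1.02 -1.71]
delta [  2.7  -0.9 -46.6]
```

{"api": "jog_arm", "payload": {
  "targets": "3 -1 -12 0 0 0 -1;0 0 -12 0 0 0 -1;0 0 0 0 0 0 -1;0 0 0 0 0 0 -1"
}}

```text
time: 7.98
eef_pos: [0.6385, -0.1731, 0.0531]
tcp_rot: [0.138, 0.99, 0.0, -0.001]
contact_force: [0.7, 0.4, -2.3]
opening: 0.639
```

```bash
python3 -c "
from h import *
st((638,-173,31.3))
snap('g4','scene',(.635,-.172,.04),40)"
```

```text
t 7.98 pos [ 638.5 -173.1   53.1] jaw 74.1 open 0.639 F [ 0.7  0.4 -2.3]
level turn [-0.06 -0.13 -0.  ] q [-0.42  0.45  1.72  0.    0.98 -1.71]
delta [ -0.5   0.1 -21.8]
crop origin 211 141 scale 7.5
```

View pics/g4.png

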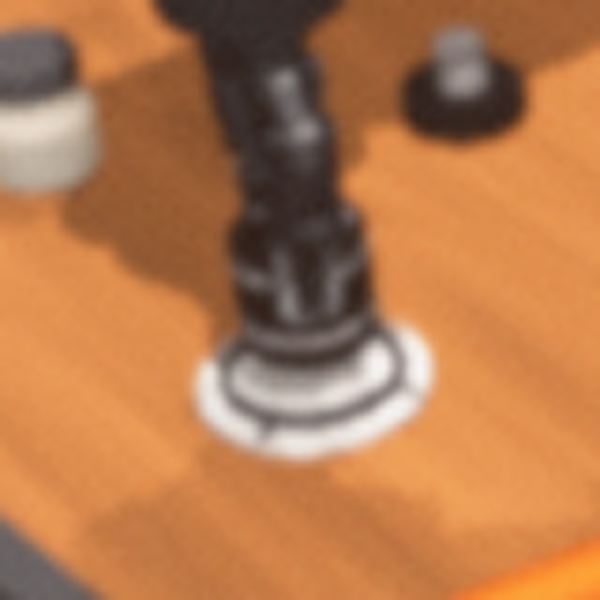

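Pump centre is at crop column ~308 and ring centre at ~312 (about 1 mm apart), so I lower it.

{"api": "jog_arm", "payload": {
  "targets": "0 0 -7 0 0 0 -1;0 0 -6 0 0 0 -1;0 0 -4 0 0 0 -1;0 0 -1 0 0 0 -1;0 0 0 0 0 0 -1"
}}

```text
time: 8.45
eef_pos: [0.6376, -0.1728, 0.0322]
tcp_rot: [0.138, 0.99, 0.001, -0.002]
contact_force: [-1.2, -0.3, -2.9]
opening: 0.632
```

```bash
python3 -c "
from h import *
st((638,-173,31.3))"
```

```text
t 8.45 pos [ 637.6 -172.8   32.2] jaw 74.1 open 0.632 F [-1.2 -0.3 -2.9]
level turn [-0.12 -0.26 -0.  ] q [-0.42  0.48  1.72  0.    0.95 -1.71]
delta [ 0.4 -0.2 -0.9]
```

{"api": "jog_arm", "payload": {
  "targets": "0 0 -1 0 0 0 -1;0 0 -1 0 0 0 -1;0 0 0 0 0 0 -1"
}}

```text
time: 8.7
eef_pos: [0.638, -0.1729, 0.0321]
tcp_rot: [0.138, 0.99, 0.001, -0.003]
contact_force: [0.6, -0.1, -2.2]
opening: 0.639
```

{"api": "jog_arm", "payload": {
  "targets": "0 0 -2 0 0 0 -1;0 0 -2 0 0 0 -1;0 0 0 0 0 0 -1"
}}

```text
time: 8.95
eef_pos: [0.639, -0.1733, 0.0323]
tcp_rot: [0.138, 0.99, 0.0, -0.002]
contact_force: [0.3, 0.5, -2.7]
opening: 0.639
```

{"api": "jog_arm", "payload": {
  "targets": "0 0 -5 0 0 0 -1;0 0 0 0 0 0 -1"
}}

```text
time: 9.12
eef_pos: [0.6404, -0.1739, 0.0327]
tcp_rot: [0.138, 0.99, 0.0, -0.002]
contact_force: [0.5, -0.3, -3.5]
opening: 0.638
```

```bash
python3 -c "
from h import *
st((638,-173,31.3))
snap('g5','scene',(.635,-.172,.04),40)"
```

```text
t 9.12 pos [ 640.4 -173.9   32.7] jaw 74.2 open 0.638 F [ 0.5 -0.3 -3.5]
level turn [-0.03 -0.2  -0.  ] q [-0.42  0.48  1.72 -0.    0.95 -1.71]
delta [-2.4  0.9 -1.4]
crop origin 211 141 scale 7.5
```

View pics/g5.png

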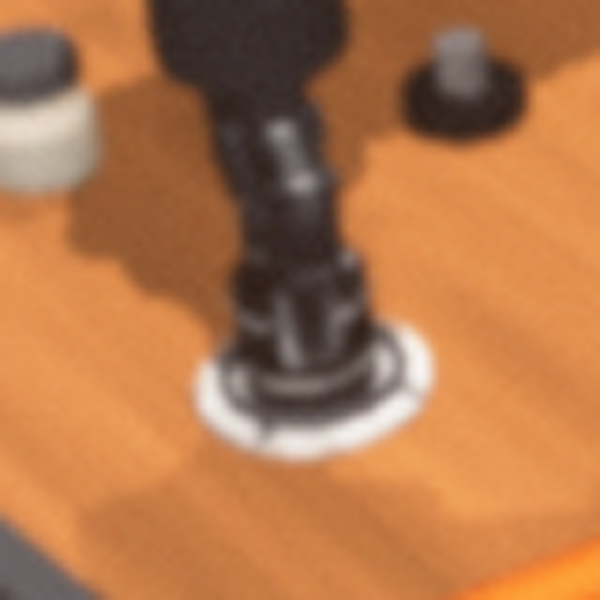

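{"api": "jog_arm", "payload": {
  "targets": "-2 1 -3 0 0 0 -1"
}}

```text
time: 9.25
eef_pos: [0.6402, -0.1738, 0.0312]
tcp_rot: [0.138, 0.99, -0.001, 0.001]
contact_force: [-1.5, 0.0, 12.3]
opening: 0.636
```

```bash
python3 -c "
from h import *
st((638,-173,31.3))"
```

```text
t 9.25 pos [ 640.2 -173.8   31.2] jaw 74.2 open 0.636 F [-1.5  0.  12.3]
level turn [0.11 0.08 0.  ] q [-0.42  0.48  1.72 -0.    0.94 -1.71]
delta [-2.2  0.8  0.1]
```

Contact: +12 N at z = 31.2 mm, which matches the predicted seat at 31.3. Releasing.

{"api": "jog_arm", "payload": {
  "targets": "0 0 0 0 0 0 -0.2;0 0 0 0 0 0 0.5;0 0 0 0 0 0 1;0 0 0 0 0 0 1;0 0 0 0 0 0 1;0 0 20 0 0 0 1;0 0 35 0 0 0 1;0 0 35 0 0 0 1;0 0 0 0 0 0 1"
}}

```text
time: 10.0
eef_pos: [0.6369, -0.1725, 0.1171]
tcp_rot: [0.138, 0.99, 0.001, -0.003]
contact_force: [1.3, -0.4, 2.2]
opening: 1.0
```

```bash
python3 -c "
from h import *
st((452,114,10))"
```

```text
t 10.00 pos [ 636.9 -172.5  117.1] jaw 74.1 open 1.000 F [ 1.3 -0.4  2.2]
level turn [-0.11 -0.36 -0.  ] q [-0.42  0.37  1.7  -0.    1.09 -1.71]
delta [-184.9  286.5 -107.1]
```

{"api": "jog_arm", "payload": {
  "targets": "-20 31 10 0 0 0 1;-20 31 0 0 0 0 1;-20 31 0 0 0 0 1;-20 31 0 0 0 0 1;-20 31 0 0 0 0 1;-20 31 0 0 0 0 1;-20 31 0 0 0 0 1;-20 31 0 0 0 0 1;-15 22 0 0 0 0 1;0 0 0 0 0 0 1"
}}

```text
time: 10.83
eef_pos: [0.4552, 0.1032, 0.1267]
tcp_rot: [0.142, 0.99, 0.0, 0.001]
contact_force: [-0.1, 0.2, 0.4]
opening: 1.002
```

```bash
python3 - <<'E'
from h import *
st((452,114,60))
for c in ["scene","top"]:
    p=snap('m_'+c,c,(.635,-.172,.04),40)
    for l in silhouettes('pump',p)[:2]: print(c,l['p'],fit(p,'pump',l['mask'].astype(float),(.635,-.172),.006))
    if c=="top":
        V=p["pixels"].astype(float).max(2);yy,xx=np.mgrid[:400,:640];e=proj(p,(.635,-.172,.064))
        m=(np.hypot(xx-e[0],yy-e[1])<5)&(V>110);w=V*m;b=((w*xx).sum()/w.sum(),(w*yy).sum()/w.sum());print("boss",at(p,b,.064),m.sum())
a,b=cv2.imread("pics/m_scene.png"),cv2.imread("pics/m_top.png");cv2.imwrite("pics/m.png",cv2.resize(np.hstack([a,b]),(800,400)))
E
```

```text
t 10.83 pos [455.2 103.2 126.7] jaw 73.7 open 1.002 F [-0.1  0.2  0.4]
level turn [0.01 0.13 0.  ] q [ 0.01 -0.07  2.16 -0.    1.04 -1.28]
delta [ -3.2  10.8 -66.7]
crop origin 211 141 scale 7.5
scene 0.96 (array([ 0.63605408, -0.17521411]), np.float64(0.16435038604676996))
scene 0.67 (array([ 0.64337722, -0.40601447]), np.float64(0.10519763460939932))
crop origin 331 135 scale 7.5
top 0.98 (array([ 0.6359204 , -0.17234444]), np.float64(0.12037553175883818))
boss [ 0.63488957 -0.17132188  0.064     ] 37
```

View pics/m.png

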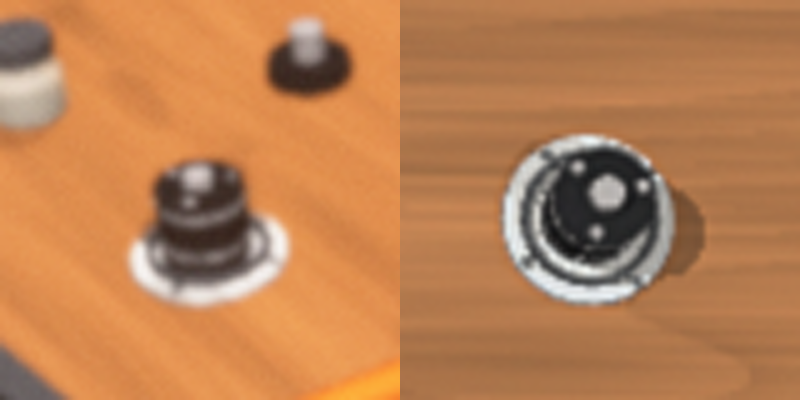

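The pump stands upright inside the ring, boss centred at about (0.635, -0.172). Next, the collar.

{"api": "jog_arm", "payload": {
  "targets": "-3 11 0 0 0 0 1;0 0 -25 0 0 0 1;0 0 -25 0 0 0 1;0 0 -25 0 0 0 1;0 0 -15 0 0 0 1;0 0 0 0 0 0 1;0 0 0 0 0 0 1"
}}

```text
time: 11.62
eef_pos: [0.4639, 0.1078, 0.0377]
tcp_rot: [0.15, 0.989, 0.001, 0.008]
contact_force: [1.3, 0.9, 0.2]
opening: 1.001
```

```bash
python3 -c "
from h import *
st((452,114.2,4))
snap('c1','scene',(.452,.114,.02),40)"
```

```text
t 11.62 pos [463.9 107.8  37.7] jaw 72.7 open 1.001 F [1.3 0.9 0.2]
level turn [0.06 0.88 0.  ] q [ 0.02  0.1   2.19 -0.    0.83 -1.25]
delta [-11.9   6.4 -33.7]
crop origin 320 168 scale 7.5
```

View pics/c1.png

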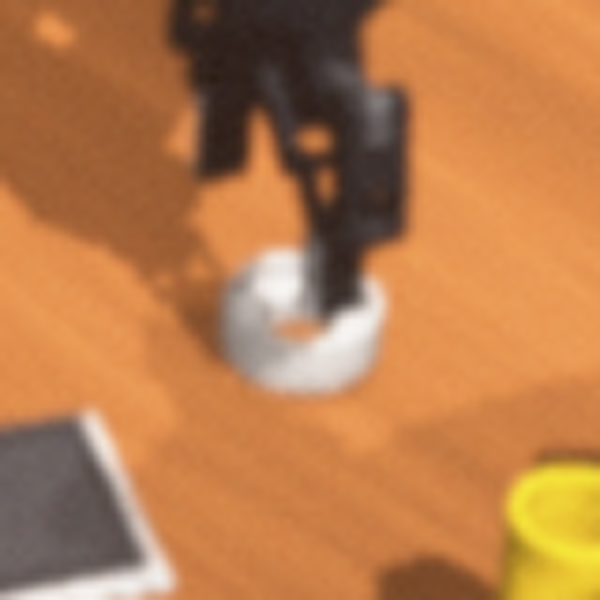

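{"api": "jog_arm", "payload": {
  "targets": "-12 6 0 0 0.9 1 1;0 0 0 0 0 0 1;0 0 0 0 0 0 1"
}}

```text
time: 11.92
eef_pos: [0.4534, 0.1141, 0.0408]
tcp_rot: [0.142, 0.99, -0.0, 0.002]
contact_force: [-0.1, -0.4, 0.6]
opening: 0.999
```

```bash
python3 -c "
from h import *
st((452,114.2,4))"
```

```text
t 11.92 pos [453.4 114.1  40.8] jaw 73.7 open 0.999 F [-0.1 -0.4  0.6]
level turn [0.04 0.19 0.  ] q [ 0.03  0.08  2.2  -0.    0.85 -1.26]
delta [ -1.4   0.1 -36.8]
```

{"api": "jog_arm", "payload": {
  "targets": "-3 0 -10 0 0 0 1;-1 0 -10 0 0 0 1;-1 0 -9 0 0 0 1;-1 0 -4 0 0 0 1;0 0 0 0 0 0 1;0 0 0 0 0 0 1"
}}

```text
time: 12.42
eef_pos: [0.4475, 0.1145, 0.0062]
tcp_rot: [0.141, 0.99, 0.0, 0.004]
contact_force: [0.2, -0.3, 0.8]
opening: 1.002
```

```bash
python3 -c "
from h import *
st((452,114.2,4))"
```

```text
t 12.42 pos [447.5 114.5   6.2] jaw 73.8 open 1.002 F [ 0.2 -0.3  0.8]
level turn [0.03 0.42 0.  ] q [ 0.03  0.14  2.22 -0.    0.77 -1.26]
delta [ 4.5 -0.3 -2.2]
```

{"api": "jog_arm", "payload": {
  "targets": "5 0 -4 0 0.4 0 1;0 0 0 0 0 0 1;0 0 0 0 0 0 0.55;0 0 0 0 0 0 0.55;0 0 0 0 0 0 0.55",
  "force": 40
}}

```text
time: 12.83
eef_pos: [0.4539, 0.1144, 0.0019]
tcp_rot: [0.141, 0.99, -0.0, 0.0]
contact_force: [-0.6, 0.2, 0.5]
opening: 0.772
```

```bash
python3 -c "
from h import *
st((452,114.2,4))
snap('c2','scene',(.452,.114,.03),30)"
```

```text
t 12.83 pos [453.9 114.4   1.9] jaw 73.7 open 0.772 F [-0.6  0.2  0.5]
level turn [0.03 0.   0.  ] q [ 0.03  0.17  2.21 -0.    0.77 -1.26]
delta [-1.9 -0.2  2.1]
crop origin 330 175 scale 10.0
```

View pics/c2.png

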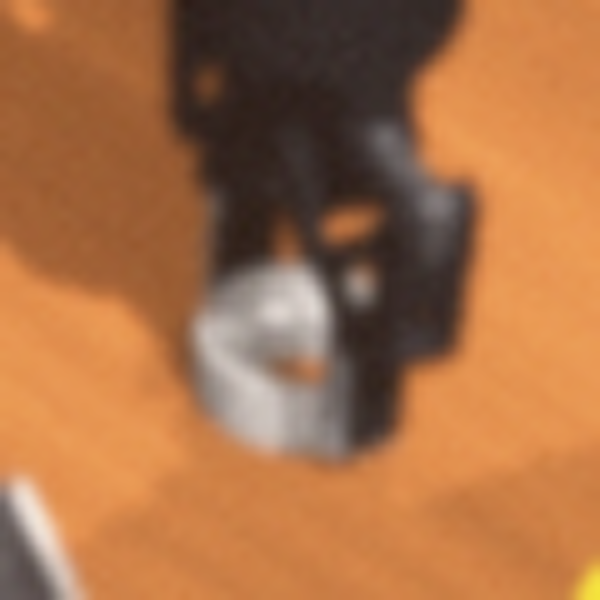

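The finger stands beside the collar with its tip just above the table. Closing.

{"api": "jog_arm", "payload": {
  "targets": "0 0 0 0 0 0 -1;0 0 0 0 0 0 -1;0 0 0 0 0 0 -1;0 0 0 0 0 0 -1"
}}

```text
time: 13.22
eef_pos: [0.4543, 0.1144, 0.0029]
tcp_rot: [0.141, 0.99, -0.0, 0.001]
contact_force: [0.1, 1.2, -0.7]
opening: 0.677
```

```bash
python3 -c "
from h import *
st((452,114.2,4))"
```

```text
t 13.22 pos [454.3 114.4   2.9] jaw 73.8 open 0.677 F [ 0.1  1.2 -0.7]
level turn [0.04 0.07 0.  ] q [ 0.03  0.17  2.2  -0.    0.77 -1.26]
delta [-2.3 -0.2  1.1]
```

{"api": "jog_arm", "payload": {
  "targets": "0 0 20 0 0 0 -1;0 0 35 0 0 0 -1;10 0 35 0 0 0 -1;10 0 30 0 0 0 -1;20 0 10 0 0 0 -1;0 0 0 0 0 0 -1;0 0 0 0 0 0 -1"
}}

```text
time: 13.8
eef_pos: [0.4887, 0.1144, 0.1351]
tcp_rot: [0.141, 0.99, -0.001, -0.005]
contact_force: [0.2, 0.4, -2.3]
opening: 0.673
```

```bash
python3 - <<'E'
from h import *
st((638,-172,120))
s=np.array(get_state()["eef_pos"])
p=snap('c3','scene',s,30); z=s[2]-.0029
for d in [(-.0023,-.0002),(0,0)]:
  P=np.array([proj(p,(s[0]+d[0]+.03*np.cos(t),s[1]+d[1]+.03*np.sin(t),z)) for t in np.linspace(0,6.28,90)]);print(d,P.min(0),P.max(0))
  P=np.array([proj(p,(s[0]+d[0]+.03*np.cos(t),s[1]+d[1]+.03*np.sin(t),z+.022)) for t in np.linspace(0,6.28,90)]);print(d,P.min(0),P.max(0))
E
```

```text
t 13.80 pos [488.7 114.4 135.1] jaw 73.8 open 0.673 F [ 0.2  0.4 -2.3]
level turn [ 0.04 -0.55  0.  ] q [ 0.03  0.01  2.07 -0.    1.07 -1.26]
delta [ 149.3 -286.4  -15.1]
crop origin 322 148 scale 10.0
(-0.0023, -0.0002) [340.9687481  172.82698388] [364.08439392 185.61492259]
(-0.0023, -0.0002) [341.15800643 165.7909988 ] [364.5825306  178.40108234]
(0, 0) [340.35392883 173.15707674] [363.49622057 185.97769773]
(0, 0) [340.53525004 166.11669403] [363.98713767 178.75945494]
```

View pics/c3.png

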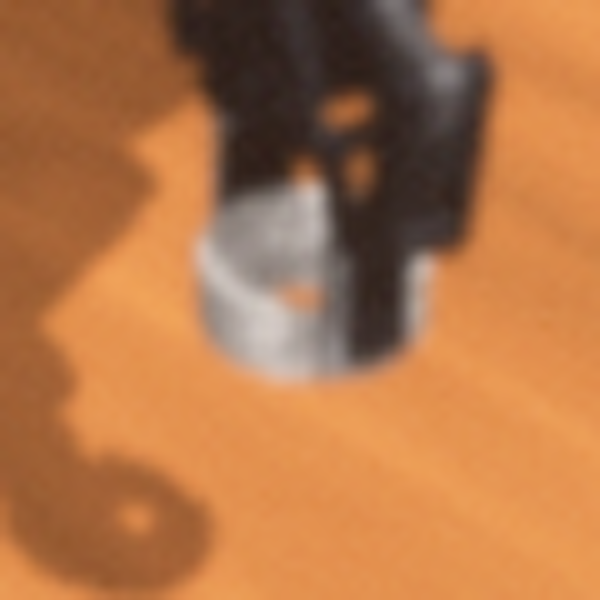

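{"api": "jog_arm", "payload": {
  "targets": "12 -28 0 0 -0.5 0 -1;17 -32 0 0 0 0 -1;17 -32 0 0 0 0 -1;17 -32 0 0 0 0 -1;17 -32 0 0 0 0 -1;17 -32 0 0 0 0 -1;17 -32 0 0 0 0 -1;17 -32 0 0 0 0 -1;10 -18 0 0 0 0 -1;0 0 0 0 0 0 -1"
}}

```text
time: 14.68
eef_pos: [0.6152, -0.1622, 0.1134]
tcp_rot: [0.138, 0.99, 0.002, -0.019]
contact_force: [0.4, -0.0, -1.0]
opening: 0.674
```

```bash
python3 -c "
from h import *
st((639,-172,58.9))"
```

```text
t 14.68 pos [ 615.2 -162.2  113.4] jaw 74.2 open 0.674 F [ 0.4 -0.  -1. ]
level turn [-0.58 -2.13 -0.  ] q [-0.41  0.34  1.74 -0.01  1.1  -1.71]
delta [ 23.8  -9.8 -54.5]
```

{"api": "jog_arm", "payload": {
  "targets": "12 -5 0 -0.6 -2.1 0 -1;11 -5 0 0 0 0 -1;0 0 0 0 0 0 -1;0 0 0 0 0 0 -1"
}}

```text
time: 15.02
eef_pos: [0.6315, -0.17, 0.1036]
tcp_rot: [0.139, 0.99, 0.003, -0.009]
contact_force: [0.2, 0.1, -1.4]
opening: 0.675
```

```bash
python3 -c "
from h import *
st((639,-172,58.9))"
```

```text
t 15.02 pos [ 631.5 -170.   103.6] jaw 74.0 open 0.675 F [ 0.2  0.1 -1.4]
level turn [-0.44 -0.92 -0.  ] q [-0.42  0.38  1.71  0.    1.07 -1.71]
delta [  7.5  -2.  -44.7]
```

{"api": "jog_arm", "payload": {
  "targets": "7 -2 -7 -0.4 -0.9 0 -1;0 0 -7 0 0 0 -1;0 0 -7 0 0 0 -1;0 0 0 0 0 0 -1;0 0 0 0 0 0 -1"
}}

```text
time: 15.43
eef_pos: [0.6327, -0.1665, 0.0771]
tcp_rot: [0.138, 0.99, 0.002, -0.006]
contact_force: [0.3, -0.7, -0.4]
opening: 0.675
```

```bash
python3 -c "
from h import *
st((639,-172,58.9))
snap('c4','scene',(.637,-.172,.07),30)"
```

```text
t 15.43 pos [ 632.7 -166.5   77.1] jaw 74.2 open 0.675 F [ 0.3 -0.7 -0.4]
level turn [-0.33 -0.64 -0.  ] q [-0.41  0.41  1.72  0.    1.02 -1.71]
delta [  6.3  -5.5 -18.2]
crop origin 219 143 scale 10.0
```

View pics/c4.png

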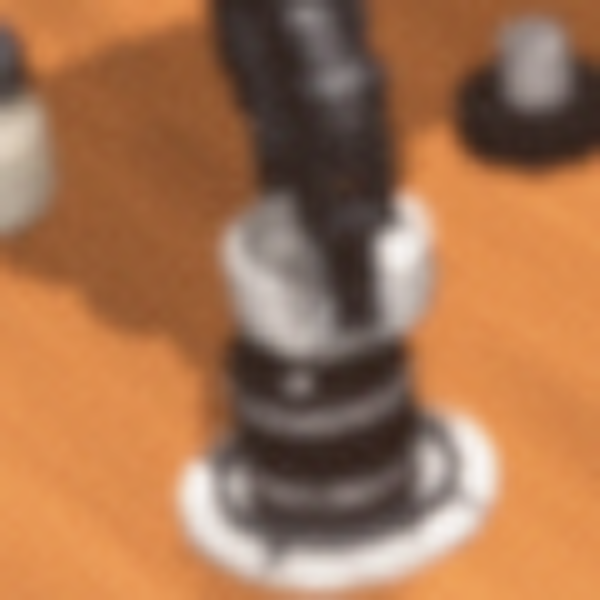

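```bash
python3 - <<'E'
from h import *
p=read_camera("scene");s=np.array(get_state()["eef_pos"]);print(s)
for x,y,z,r in [(.635,-.172,.006,.028),(.635,-.172,.05,.028),(.635,-.172,0.003,.048)]+[(s[0]+dx,s[1],s[2]-.0029+zz,.03) for dx in(-.0035,) for zz in (0,.022)]:
  P=np.array([proj(p,(x+r*np.cos(t),y+r*np.sin(t),z)) for t in np.linspace(0,6.28,90)]);print((np.r_[P.min(0),P.max(0)]-[219,143,219,143])*10)
E
```

```text
[ 0.63286749 -0.16673741  0.0773481 ]
[243.65053329 423.49945397 425.87555547 528.40572125]
[224.73417997 305.99505262 411.17173829 408.67637688]
[179.46335452 395.66602029 491.44374846 575.87046512]
[232.45313837 235.71754841 434.7797544  344.36309482]
[222.62499943 173.47408859 427.34841459 280.6991076 ]
```

{"api": "jog_arm", "payload": {
  "targets": "6 -6 0 -0.3 -0.6 0 -1;0 0 0 0 0 0 -1;0 0 0 0 0 0 -1"
}}

```text
time: 15.78
eef_pos: [0.6401, -0.1735, 0.0787]
tcp_rot: [0.138, 0.99, -0.0, 0.001]
contact_force: [-0.1, 0.1, -0.9]
opening: 0.675
```

```bash
python3 -c "
from h import *
st((639,-172,58.9))
snap('c5','scene',(.637,-.172,.07),30)"
```

```text
t 15.78 pos [ 640.1 -173.5   78.7] jaw 74.2 open 0.675 F [-0.1  0.1 -0.9]
level turn [0.06 0.16 0.  ] q [-0.42  0.41  1.71  0.    1.02 -1.71]
delta [ -1.1   1.5 -19.8]
crop origin 219 143 scale 10.0
```

View pics/c5.png

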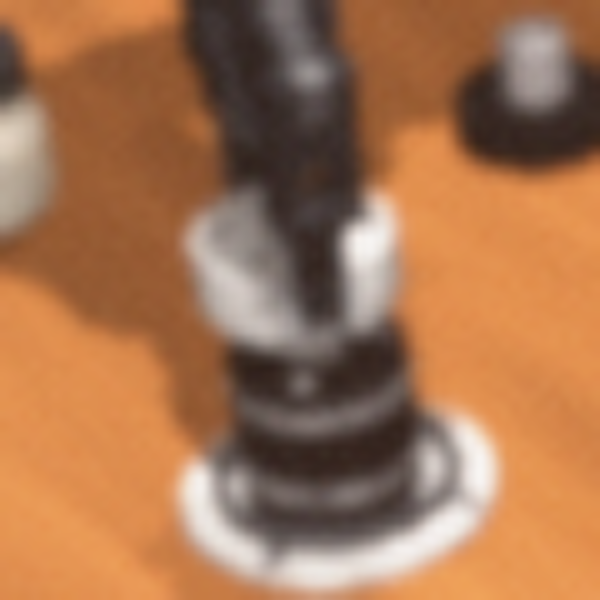

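{"api": "jog_arm", "payload": {
  "targets": "-2 2 -3 0 0 0 -1;0 0 -5 0 0 0 -1;0 0 0 0 0 0 -1;0 0 0 0 0 0 -1"
}}

```text
time: 16.17
eef_pos: [0.6385, -0.1719, 0.071]
tcp_rot: [0.138, 0.99, -0.001, 0.002]
contact_force: [0.5, -0.1, -0.8]
opening: 0.678
```

```bash
python3 -c "
from h import *
st((638.5,-172,58.9))"
```

```text
t 16.17 pos [ 638.5 -171.9   71. ] jaw 74.2 open 0.678 F [ 0.5 -0.1 -0.8]
level turn [0.12 0.26 0.  ] q [-0.42  0.42  1.72  0.    1.   -1.71]
delta [ -0.   -0.1 -12.1]
```

{"api": "jog_arm", "payload": {
  "targets": "0 0 -5 0.1 0.2 0 -1;0 0 -4 0 0 0 -1;0 0 -2 0 0 0 -1;0 0 -2 0 0 0 -1"
}}

```text
time: 16.5
eef_pos: [0.6388, -0.172, 0.0586]
tcp_rot: [0.138, 0.99, -0.0, 0.0]
contact_force: [-6.0, 2.0, 15.9]
opening: 0.677
```

```bash
python3 -c "
from h import *
st((638.5,-172,58.9))"
```

```text
t 16.50 pos [ 638.8 -172.    58.6] jaw 74.2 open 0.677 F [-6.   2.  15.9]
level turn [0.01 0.02 0.  ] q [-0.42  0.44  1.72  0.    0.98 -1.71]
delta [-0.3  0.   0.3]
```

The collar made contact at 58.6 mm against 58.9 predicted, so it is seated. Releasing.

{"api": "jog_arm", "payload": {
  "targets": "0 0 0 0 0 0 -1;0 0 0 0 0 0 0.6;0 0 0 0 0 0 1;0 0 0 0 0 0 1;0 0 0 0 0 0 1;0 0 20 0 0 0 1;0 0 35 0 0 0 1;0 0 35 0 0 0 1;0 0 35 0 0 0 1;0 0 0 0 0 0 1"
}}

```text
time: 17.33
eef_pos: [0.6356, -0.1707, 0.1835]
tcp_rot: [0.138, 0.99, 0.001, -0.004]
contact_force: [0.5, -1.1, 2.1]
opening: 0.998
```

{"api": "jog_arm", "payload": {
  "targets": "-16 32 10 0 0 5 1;-16 35 0 0 0 5 1;-16 35 0 0 0 5 1;-16 35 0 0 0 5 1;-16 35 0 0 0 5 1;-16 35 0 0 0 5 1;-16 35 0 0 0 0 1;-16 35 0 0 0 0 1;-16 35 0 0 0 0 1;0 0 0 0 0 0 1"
}}

```text
time: 18.17
eef_pos: [0.4862, 0.1486, 0.1971]
tcp_rot: [-0.132, 0.991, -0.0, 0.003]
contact_force: [-0.1, 0.6, 0.2]
opening: 1.004
```

```bash
python3 - <<'E'
from h import *
st((439,299,50))
for c in ["scene","top"]:
    p=snap('m_'+c,c,(.635,-.172,.07),40)
    L=silhouettes('collar',p)
    if L: print(c,L[0]['p'],fit(p,'collar',L[0]['mask'].astype(float),(.635,-.172),.056))
a,b=cv2.imread("pics/m_scene.png"),cv2.imread("pics/m_top.png");cv2.imwrite("pics/m2.png",cv2.resize(np.hstack([a,b]),(800,400)))
E
```

```text
t 18.17 pos [486.2 148.6 197.1] jaw 105.2 open 1.004 F [-0.1  0.6  0.2]
level turn [-0.02  0.36  0.  ] q [ 0.1  -0.06  2.02 -0.    1.18 -1.74]
delta [ -47.2  150.4 -147.1]
crop origin 210 133 scale 7.5
scene 0.69 (array([ 0.63827264, -0.1700034 ]), np.float64(0.10665820284948513))
crop origin 333 132 scale 7.5
top 0.8 (array([ 0.63770136, -0.17024383]), np.float64(0.2898620986856281))
```

View pics/m2.png

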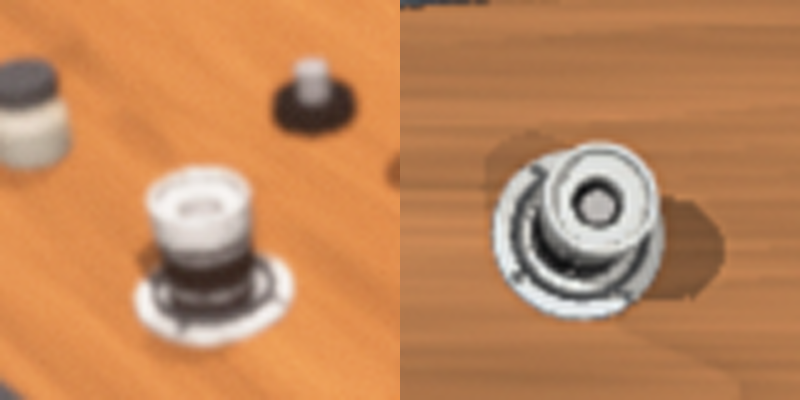

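The collar lies flat on the pump with the boss centred in its hole. Next, the tank.

{"api": "jog_arm", "payload": {
  "targets": "-10 34 -10 0 0 3 0.5;-12 36 -10 0 0 0 0.5;-12 36 -5 0 0 0 0.5;-10 34 0 0 0 0 0.5;-3 11 0 0 0 0 0.5;0 0 0 0 0 0 0.5;0 0 0 0 0 0 0.5"
}}

```text
time: 18.95
eef_pos: [0.4511, 0.2885, 0.172]
tcp_rot: [-0.145, 0.989, -0.003, 0.006]
contact_force: [0.2, -0.3, 1.0]
opening: 0.748
```

```bash
python3 -c "
from h import *
st((439,299,50))"
```

```text
t 18.95 pos [451.1 288.5 172. ] jaw 106.7 open 0.748 F [ 0.2 -0.3  1. ]
level turn [0.28 0.79 0.  ] q [ 0.38  0.03  1.98 -0.01  1.12 -1.47]
delta [ -12.1   10.5 -122. ]
```

{"api": "jog_arm", "payload": {
  "targets": "-12 10 0 0.3 0.8 0 0.5;0 0 0 0 0 0 0.5;0 0 -20 0 0 0 0.5;0 0 -20 0 0 0 0.5;0 0 0 0 0 0 0.5;0 0 0 0 0 0 0.5"
}}

```text
time: 19.45
eef_pos: [0.4433, 0.2932, 0.1332]
tcp_rot: [-0.14, 0.99, 0.0, 0.002]
contact_force: [0.0, 0.0, 0.4]
opening: 0.751
```

```bash
python3 -c "
from h import *
st((439,299,50))
snap('t1','scene',(.439,.299,.09),40)"
```

```text
t 19.45 pos [443.3 293.2 133.2] jaw 106.1 open 0.751 F [0.  0.  0.4]
level turn [-0.08  0.16  0.  ] q [ 0.39  0.07  2.01  0.    1.05 -1.46]
delta [ -4.3   5.8 -83.2]
crop origin 378 179 scale 7.5
```

View pics/t1.png

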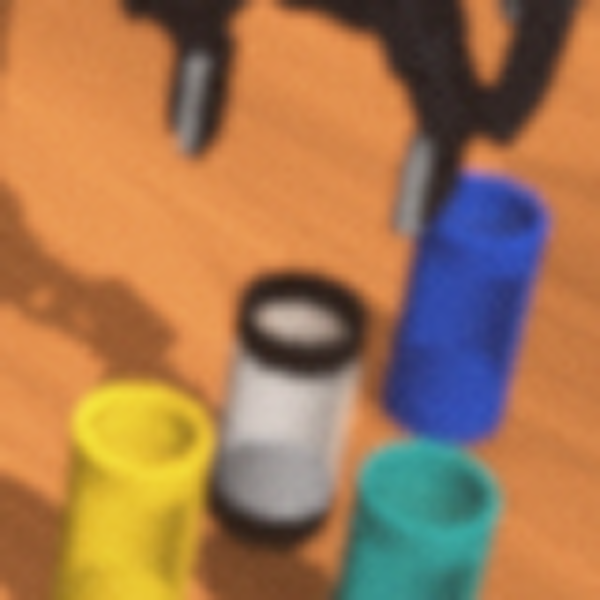

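The open fingers straddle the clear tank (crop ~300,300), and the neighbours are clear.

{"api": "jog_arm", "payload": {
  "targets": "-4 6 0 0 0 0 0.5;0 0 0 0 0 0 0.5;0 0 -12 0 0 0 0.5;0 0 -8 0 0 0 0.5;0 0 0 0 0 0 0.5;0 0 0 0 0 0 0.5"
}}

```text
time: 20.0
eef_pos: [0.4411, 0.3001, 0.1155]
tcp_rot: [-0.139, 0.99, 0.001, 0.005]
contact_force: [0.6, 0.2, 0.1]
opening: 0.751
```

```bash
python3 -c "
from h import *
st((439,299,50))"
```

```text
t 20.00 pos [441.1 300.1 115.5] jaw 106.0 open 0.751 F [0.6 0.2 0.1]
level turn [-0.22  0.51  0.  ] q [ 0.41  0.1   2.02 -0.    1.01 -1.44]
delta [ -2.1  -1.1 -65.5]
```

{"api": "jog_arm", "payload": {
  "targets": "-2 -1 -12 -0.2 0.5 0 0.5;-1 0 -12 0 0 0 0.5;-1 0 -12 0 0 0 0.5;-1 0 -12 0 0 0 0.5;0 0 -8 0 0 0 0.5;0 0 -5 0 0 0 0.5;0 0 0 0 0 0 0.5;0 0 0 0 0 0 0.5"
}}

```text
time: 20.67
eef_pos: [0.4338, 0.2982, 0.0462]
tcp_rot: [-0.139, 0.99, -0.001, -0.002]
contact_force: [-0.5, 0.6, 0.3]
opening: 0.752
```

```bash
python3 -c "
from h import *
st((439,299,50))"
```

```text
t 20.67 pos [433.8 298.2  46.2] jaw 106.0 open 0.752 F [-0.5  0.6  0.3]
level turn [ 0.1  -0.27  0.  ] q [ 0.41  0.2   2.06  0.    0.89 -1.44]
delta [5.2 0.8 3.8]
```

{"api": "jog_arm", "payload": {
  "targets": "5 1 2 0 0 0 0.5;0 0 0 0 0 0 0.5;0 0 0 0 0 0 -1;0 0 0 0 0 0 -1;0 0 0 0 0 0 -1;0 0 0 0 0 0 -1;0 0 0 0 0 0 -1;0 0 0 0 0 0 -1",
  "force": 35
}}

```text
time: 21.33
eef_pos: [0.4411, 0.2999, 0.0508]
tcp_rot: [-0.139, 0.99, 0.0, -0.0]
contact_force: [-0.6, -0.1, -1.2]
opening: 0.491
```

```bash
python3 -c "
from h import *
st((439,299,50))
snap('t2','scene',(.439,.299,.05),40)"
```

```text
t 21.33 pos [441.1 299.9  50.8] jaw 106.0 open 0.491 F [-0.6 -0.1 -1.2]
level turn [ 0.   -0.02  0.  ] q [ 0.41  0.2   2.04  0.    0.9  -1.44]
delta [-2.1 -0.9 -0.8]
crop origin 376 192 scale 7.5
```

View pics/t2.png

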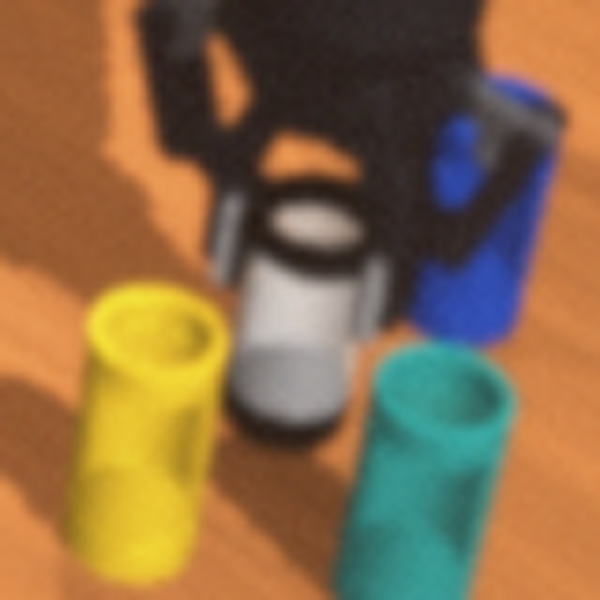

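The tank is gripped below its top band. Lifting.

{"api": "jog_arm", "payload": {
  "targets": "0 0 15 0 0 0 -1;0 0 25 0 0 0 -1;0 0 30 0 0 0 -1;0 0 30 0 0 0 -1;0 0 30 0 0 0 -1;0 0 0 0 0 0 -1;0 0 0 0 0 0 -1"
}}

```text
time: 21.97
eef_pos: [0.4361, 0.2978, 0.1821]
tcp_rot: [-0.139, 0.99, -0.001, -0.005]
contact_force: [-0.3, 0.4, -1.4]
opening: 0.49
```

```bash
python3 - <<'E'
from h import *
st((638.5,-170,120.8))
s=np.array(get_state()["eef_pos"])
p=snap('t3','scene',s+[0,0,-.01],40)
L=silhouettes("tank",p)
for l in L[:4]: print(l["p"],np.round(l["uv"],1),proj(p,s))
E
```

```text
t 21.97 pos [436.1 297.8 182.1] jaw 106.0 open 0.490 F [-0.3  0.4 -1.4]
level turn [ 0.24 -0.58  0.  ] q [ 0.41  0.01  1.98  0.    1.16 -1.44]
delta [ 202.4 -467.8  -61.3]
crop origin 384 151 scale 7.5
0.94 [395.2 248.5] [424.22975095 187.42087871]
0.82 [424.3 187.5] [424.22975095 187.42087871]
0.8 [440.  220.8] [424.22975095 187.42087871]
0.78 [430.1 259.3] [424.22975095 187.42087871]
```

View pics/t3.png

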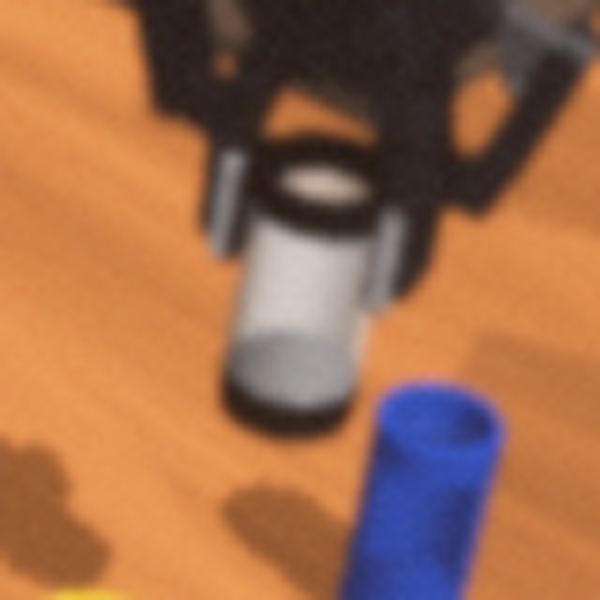

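{"api": "jog_arm", "payload": {
  "targets": "12 -25 0 0.2 -0.6 0 -1;14 -33 2 0 0 0 -1;14 -33 2 0 0 0 -1;14 -33 2 0 0 0 -1;14 -33 2 0 0 0 -1;14 -33 2 0 0 0 -1;14 -33 2 0 0 0 -1;14 -33 2 0 0 0 -1;14 -33 2 0 0 0 -1;14 -33 2 0 0 0 -1"
}}

```text
time: 22.9
eef_pos: [0.5639, -0.0328, 0.1785]
tcp_rot: [-0.146, 0.989, 0.003, -0.017]
contact_force: [1.5, 0.8, -1.0]
opening: 0.493
```

{"api": "jog_arm", "payload": {
  "targets": "16 -32 2 0 0 0 -1;16 -30 2 0 0 0 -1;14 -28 2 0 0 0 -1;10 -18 0 0 0 0 -1;0 0 0 0 0 0 -1;0 0 0 0 0 0 -1"
}}

```text
time: 23.4
eef_pos: [0.6173, -0.1532, 0.1693]
tcp_rot: [-0.141, 0.99, 0.008, -0.027]
contact_force: [-0.7, 0.4, -1.9]
opening: 0.488
```

```bash
python3 -c "
from h import *
st((638.5,-170,120.8))"
```

```text
t 23.40 pos [ 617.3 -153.2  169.3] jaw 106.1 open 0.488 F [-0.7  0.4 -1.9]
level turn [-0.47 -3.2  -0.  ] q [-0.4   0.29  1.69 -0.01  1.22 -2.24]
delta [ 21.2 -16.8 -48.5]
```

{"api": "jog_arm", "payload": {
  "targets": "10 -8 0 -0.5 -3.2 0 -1;10 -8 0 0 0 0 -1;0 0 0 0 0 0 -1;0 0 0 0 0 0 -1"
}}

```text
time: 23.73
eef_pos: [0.6332, -0.1651, 0.1614]
tcp_rot: [-0.142, 0.99, 0.004, -0.005]
contact_force: [-0.3, 0.1, -1.5]
opening: 0.491
```

```bash
python3 -c "
from h import *
st((638.5,-170,120.8))"
```

```text
t 23.73 pos [ 633.2 -165.1  161.4] jaw 106.3 open 0.491 F [-0.3  0.1 -1.5]
level turn [-0.35 -0.63 -0.  ] q [-0.41  0.31  1.68  0.    1.16 -2.27]
delta [  5.3  -4.9 -40.6]
```

{"api": "jog_arm", "payload": {
  "targets": "5 -5 -6 -0.3 -0.6 0 -1;0 0 -6 0 0 0 -1;0 0 0 0 0 0 -1;0 0 0 0 0 0 -1"
}}

```text
time: 24.07
eef_pos: [0.6363, -0.1664, 0.146]
tcp_rot: [-0.143, 0.99, 0.002, -0.002]
contact_force: [0.6, 0.3, -1.4]
opening: 0.49
```

```bash
python3 - <<'E'
from h import *
st((638.5,-170,120.8))
s=np.array(get_state()["eef_pos"])
for c in ["scene","top"]:
    p=snap('t4'+c,c,(.637,-.171,.11),35)
    L=silhouettes("tank",p)
    e=proj(p,s)
    if L:
        l=min(L,key=lambda l:np.hypot(*(np.array(l["uv"])-e)))
        x,r=fit(p,"tank",l["mask"].astype(float),(s[0],s[1]),s[2]-.0508);print(c,l["p"],x-s[:2],x,r)
    L=silhouettes("collar",p)
    if L:
        print("collar",L[0]["p"],fit(p,"collar",L[0]["mask"].astype(float),(.637,-.171),.056))
E
```

```text
t 24.07 pos [ 636.3 -166.4  146. ] jaw 106.5 open 0.490 F [ 0.6  0.3 -1.4]
level turn [-0.17 -0.25 -0.  ] q [-0.41  0.33  1.69  0.    1.13 -2.27]
delta [  2.2  -3.6 -25.2]
crop origin 213 127 scale 8.571428571428571
scene 0.91 [-0.00098135  0.00020934] [ 0.63535711 -0.16620192] 0.3478710745511925
collar 0.65 (array([ 0.63876546, -0.16846619]), np.float64(0.19311445508435934))
crop origin 340 133 scale 8.571428571428571
top 0.17 [-0.21380547  0.17263981] [0.42253299 0.00622854] 1.673247076608421
```

View pics/t4scene.png

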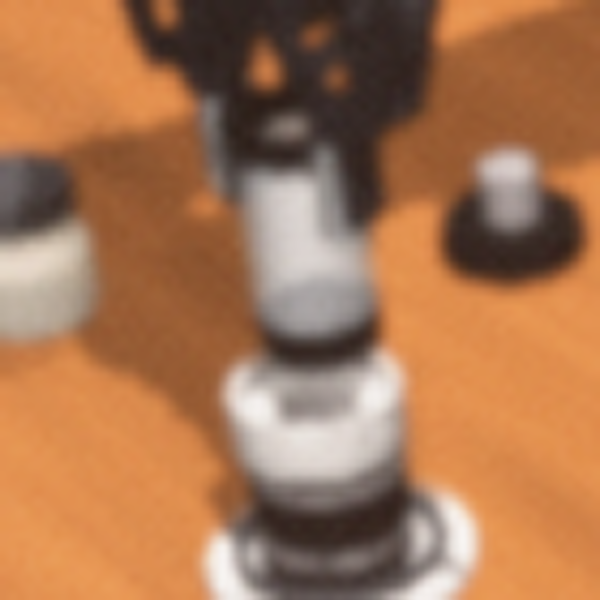

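{"api": "jog_arm", "payload": {
  "targets": "2 -4 0 -0.2 -0.2 0 -1;0 0 0 0 0 0 -1;0 0 0 0 0 0 -1"
}}

```text
time: 24.62
eef_pos: [0.6396, -0.1719, 0.1481]
tcp_rot: [-0.143, 0.99, -0.001, 0.001]
contact_force: [0.8, 0.1, -0.9]
opening: 0.491
```

```bash
python3 -c "
from h import *
st((638.5,-170.5,120.8))"
```

```text
t 24.62 pos [ 639.6 -171.9  148.1] jaw 106.4 open 0.491 F [ 0.8  0.1 -0.9]
level turn [0.14 0.16 0.  ] q [-0.42  0.33  1.68 -0.    1.13 -2.27]
delta [ -1.1   1.4 -27.3]
```

{"api": "jog_arm", "payload": {
  "targets": "-1 1 -6 0 0 0 -1;0 0 -6 0 0 0 -1;0 0 0 0 0 0 -1;0 0 0 0 0 0 -1"
}}

```text
time: 24.95
eef_pos: [0.6386, -0.1711, 0.135]
tcp_rot: [-0.143, 0.99, -0.001, 0.001]
contact_force: [0.1, -0.2, -0.7]
opening: 0.492
```

```bash
python3 -c "
from h import *
st((638.5,-170.5,120.8))
snap('t5','scene',(.637,-.171,.09),25)"
```

```text
t 24.95 pos [ 638.6 -171.1  135. ] jaw 106.4 open 0.492 F [ 0.1 -0.2 -0.7]
level turn [0.15 0.18 0.  ] q [-0.41  0.34  1.69 -0.    1.11 -2.27]
delta [ -0.1   0.6 -14.2]
crop origin 224 143 scale 12.0
```

View pics/t5.png

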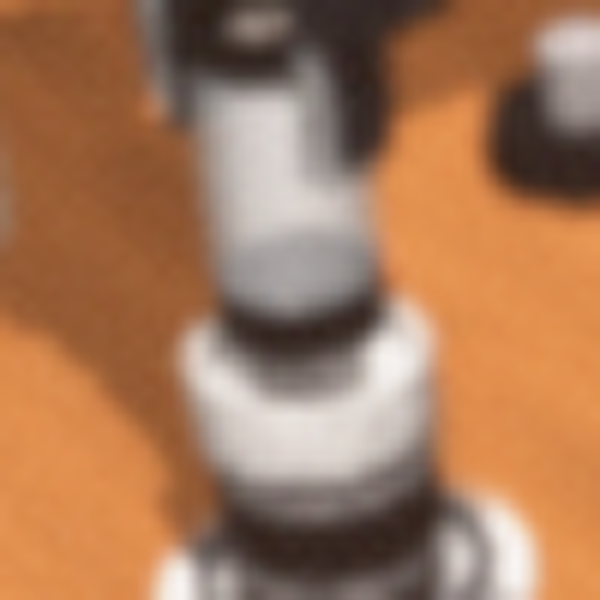

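Tank foot is at crop column ~302 and recess at ~308, as expected with perspective. Lowering.

{"api": "jog_arm", "payload": {
  "targets": "0 0 -5 0 0 0 -1;0 0 -4 0 0 0 -1;0 0 -3 0 0 0 -1;0 0 -2 0 0 0 -1"
}}

```text
time: 25.33
eef_pos: [0.6387, -0.1711, 0.1201]
tcp_rot: [-0.143, 0.99, -0.002, 0.002]
contact_force: [-1.4, -0.1, 12.2]
opening: 0.486
```

```bash
python3 -c "
from h import *
st((638.5,-170.5,120.8))"
```

```text
t 25.33 pos [ 638.7 -171.1  120.1] jaw 106.4 open 0.486 F [-1.4 -0.1 12.2]
level turn [0.16 0.21 0.  ] q [-0.41  0.36  1.7  -0.    1.08 -2.27]
delta [-0.2  0.6  0.7]
```

Contact at 120.1 mm against 120.8 predicted, so the tank is seated. Releasing and going up.

{"api": "jog_arm", "payload": {
  "targets": "0 0 0 0 0 0 -0.2;0 0 0 0 0 0 0.4;0 0 0 0 0 0 1;0 0 0 0 0 0 1;0 0 0 0 0 0 1;0 0 15 0 0 0 1;0 0 25 0 0 0 1;0 0 30 0 0 0 1;0 0 30 0 0 0 1;0 0 0 0 0 0 1"
}}

```text
time: 26.17
eef_pos: [0.6376, -0.1706, 0.2264]
tcp_rot: [-0.143, 0.99, -0.001, 0.001]
contact_force: [1.1, 0.3, 1.8]
opening: 1.004
```

```bash
python3 -c "
from h import *
st((464,-321,18))"
```

```text
t 26.17 pos [ 637.6 -170.6  226.4] jaw 106.4 open 1.004 F [1.1 0.3 1.8]
level turn [0.12 0.1  0.  ] q [-0.41  0.26  1.62 -0.    1.26 -2.27]
delta [-173.6 -150.4 -208.4]
```

{"api": "jog_arm", "payload": {
  "targets": "-25 -22 0 0 0 -6 1;-28 -25 0 0 0 -6 1;-28 -25 0 0 0 -6 1;-28 -25 -10 0 0 -6 1;-28 -25 -20 0 0 -6 1;-25 -22 -20 0 0 -5 1;0 0 -10 0 0 -5 1;0 0 0 0 0 0 1;0 0 0 0 0 0 1"
}}

```text
time: 26.92
eef_pos: [0.4729, -0.3214, 0.1813]
tcp_rot: [0.218, 0.976, -0.012, 0.011]
contact_force: [0.8, 0.0, 0.2]
opening: 0.997
```

```bash
python3 - <<'E'
from h import *
st((464,-321,18))
for c in ["scene","top"]:
    p=snap('m_'+c,c,(.635,-.172,.1),40)
    L=silhouettes('tank',p);e=proj(p,(.637,-.171,.12))
    if L:
        l=min(L,key=lambda l:np.hypot(*(np.array(l["uv"])-e)));print(c,l['p'],fit(p,'tank',l['mask'].astype(float),(.637,-.171),.07))
    L=silhouettes('cap',p);
    if L: print("cap",L[0]['p'],fit(p,'cap',L[0]['mask'].astype(float),(.464,-.321)))
a,b=cv2.imread("pics/m_scene.png"),cv2.imread("pics/m_top.png");cv2.imwrite("pics/m3.png",cv2.resize(np.hstack([a,b]),(800,400)))
E
```

```text
t 26.92 pos [ 472.9 -321.4  181.3] jaw 64.8 open 0.997 F [0.8 0.  0.2]
level turn [1.58 0.94 0.  ] q [-0.77  0.09  1.9  -0.01  1.12 -1.9 ]
delta [  -8.9    0.4 -163.3]
crop origin 209 124 scale 7.5
scene 0.88 (array([ 0.63728076, -0.17122095]), np.float64(0.18483850961309098))
cap 0.74 (array([ 0.46194955, -0.32226568]), np.float64(0.14130365659777425))
crop origin 335 130 scale 7.5
top 0.59 (array([ 0.63576751, -0.171438  ]), np.float64(0.07782655350697491))
cap 0.93 (array([ 0.46367609, -0.32168498]), np.float64(0.12780422874110478))
```

View pics/m3.png

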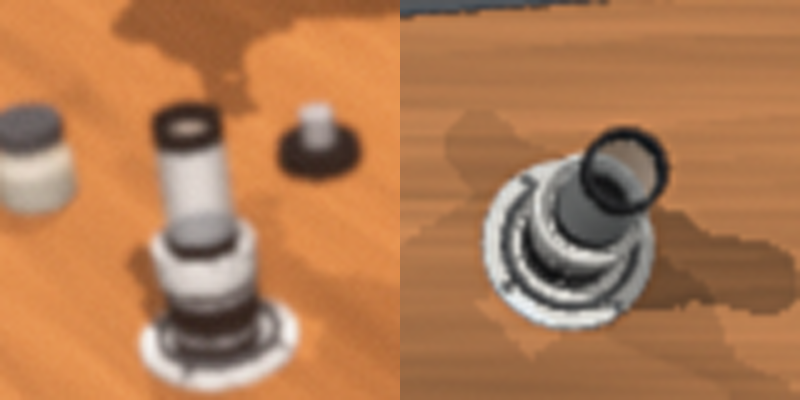

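The tank stands upright in the recess, centred at about (0.6365, -0.171). Last, the cap, by its knob.

{"api": "jog_arm", "payload": {
  "targets": "-10 0 0 1.6 0.9 0 0.1;0 0 0 0 0 0 0.1;0 0 -20 0 0 0 0.1;0 0 -25 0 0 0 0.1;0 0 -20 0 0 0 0.1;0 0 0 0 0 0 0.1;0 0 0 0 0 0 0.1"
}}

```text
time: 27.8
eef_pos: [0.4705, -0.3201, 0.1204]
tcp_rot: [0.213, 0.977, -0.003, 0.007]
contact_force: [1.0, -0.3, 1.0]
opening: 0.55
```

```bash
python3 -c "
from h import *
st((463,-321.5,18))"
```

```text
t 27.80 pos [ 470.5 -320.1  120.4] jaw 65.4 open 0.550 F [ 1.  -0.3  1. ]
level turn [0.53 0.68 0.  ] q [-0.78  0.17  1.94  0.    1.03 -1.92]
delta [  -7.5   -1.4 -102.4]
```

{"api": "jog_arm", "payload": {
  "targets": "-8 -1 -5 0.5 0.7 0 0.1;0 0 -10 0 0 0 0.1;-1 0 -10 0 0 0 0.1;-1 0 -10 0 0 0 0.1;-1 0 -10 0 0 0 0.1;0 0 0 0 0 0 0.1;0 0 0 0 0 0 0.1"
}}

```text
time: 28.38
eef_pos: [0.4607, -0.3226, 0.0755]
tcp_rot: [0.213, 0.977, -0.002, 0.002]
contact_force: [-0.0, 0.1, -1.2]
opening: 0.551
```

```bash
python3 -c "
from h import *
st((463,-321.5,18))"
```

```text
t 28.38 pos [ 460.7 -322.6   75.5] jaw 65.4 open 0.551 F [-0.   0.1 -1.2]
level turn [0.29 0.21 0.  ] q [-0.79  0.22  1.97 -0.    0.95 -1.93]
delta [  2.3   1.1 -57.5]
```

{"api": "jog_arm", "payload": {
  "targets": "2 1 -10 0.3 0.2 0 0.1;0 0 -10 0 0 0 0.1;0 0 -10 0 0 0 0.1;0 0 -10 0 0 0 0.1;0 0 0 0 0 0 0.1;0 0 0 0 0 0 0.1"
}}

```text
time: 28.88
eef_pos: [0.463, -0.3215, 0.031]
tcp_rot: [0.213, 0.977, 0.0, -0.0]
contact_force: [0.4, 1.3, 0.9]
opening: 0.552
```

```bash
python3 -c "
from h import *
st((463,-321.5,18))
snap('k1','scene',(.463,-.3215,.04),30)"
```

```text
t 28.88 pos [ 463.  -321.5   31. ] jaw 65.4 open 0.552 F [0.4 1.3 0.9]
level turn [-0.04 -0.01 -0.  ] q [-0.79  0.3   1.97  0.    0.87 -1.93]
delta [  0.  -0. -13.]
crop origin 242 115 scale 10.0
```

View pics/k1.png

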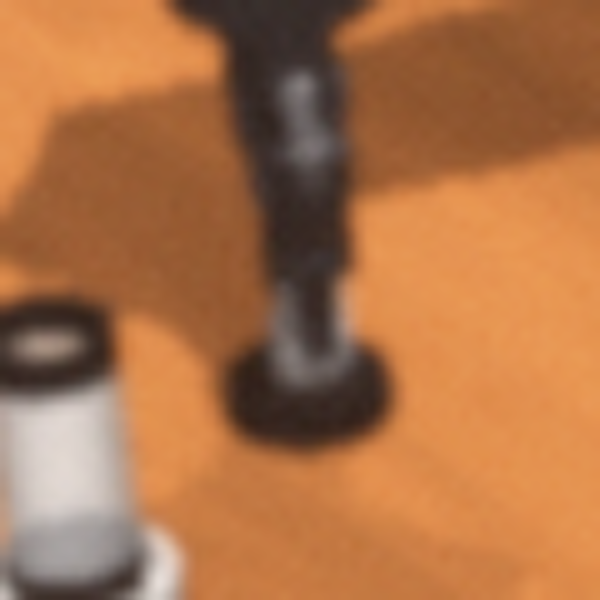

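{"api": "jog_arm", "payload": {
  "targets": "0 0 -7 0 0 0 0.1;0 0 -4 0 0 0 0.1;0 0 0 0 0 0 0.1;0 0 0 0 0 0 -1;0 0 0 0 0 0 -1;0 0 0 0 0 0 -1;0 0 0 0 0 0 -1;0 0 0 0 0 0 -1"
}}

```text
time: 29.6
eef_pos: [0.4636, -0.3221, 0.0203]
tcp_rot: [0.213, 0.977, -0.0, 0.001]
contact_force: [-0.5, 0.3, -0.6]
opening: 0.263
```

```bash
python3 -c "
from h import *
st((463,-321.5,18))"
```

```text
t 29.60 pos [ 463.6 -322.1   20.3] jaw 65.4 open 0.263 F [-0.5  0.3 -0.6]
level turn [0.06 0.09 0.  ] q [-0.79  0.31  1.97  0.    0.85 -1.93]
delta [-0.6  0.6 -2.3]
```

{"api": "jog_arm", "payload": {
  "targets": "0 0 15 0 0 0 -1;0 0 30 0 0 0 -1;0 0 35 0 0 0 -1;0 0 35 0 0 0 -1;0 0 35 0 0 0 -1;0 0 35 0 0 0 -1;0 0 15 0 0 0 -1;0 0 0 0 0 0 -1;0 0 0 0 0 0 -1"
}}

```text
time: 30.35
eef_pos: [0.459, -0.3177, 0.2264]
tcp_rot: [0.213, 0.977, 0.002, -0.002]
contact_force: [-0.0, 0.6, -1.8]
opening: 0.266
```

```bash
python3 -c "
from h import *
st((637,-171.5,170.3))
snap('k2','scene',(.463,-.3215,.2),35)"
```

```text
t 30.35 pos [ 459.  -317.7  226.4] jaw 65.4 open 0.266 F [-0.   0.6 -1.8]
level turn [-0.24 -0.21 -0.  ] q [-0.79  0.04  1.87  0.    1.24 -1.93]
delta [178.  146.2 -56.1]
crop origin 233 67 scale 8.571428571428571
```

View pics/k2.png

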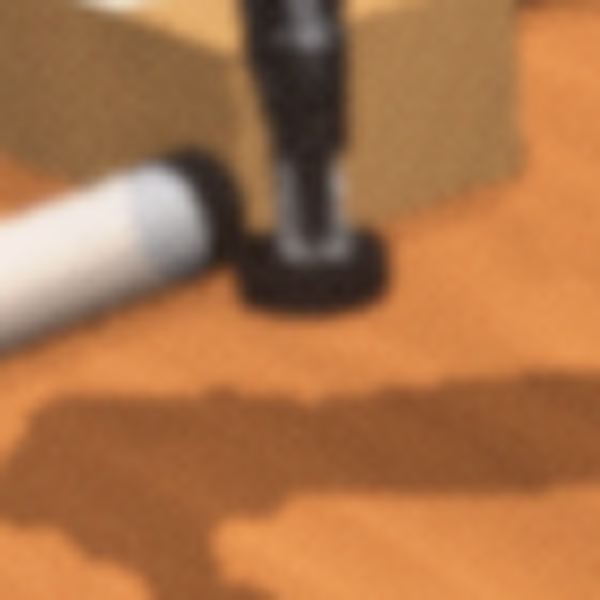

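{"api": "jog_arm", "payload": {
  "targets": "18 15 2 -0.2 -0.2 0 -1;24 19 3 0 0 0 -1;24 19 3 0 0 0 -1;24 19 3 0 0 0 -1;24 19 3 0 0 0 -1;24 19 3 0 0 0 -1;18 15 0 0 0 0 -1;10 10 0 0 0 0 -1;0 0 0 0 0 0 -1;0 0 0 0 0 0 -1"
}}

```text
time: 31.23
eef_pos: [0.6213, -0.1716, 0.215]
tcp_rot: [0.215, 0.976, 0.006, -0.021]
contact_force: [-0.5, 0.2, -0.9]
opening: 0.264
```

```bash
python3 -c "
from h import *
st((637,-171.5,170.3))"
```

```text
t 31.23 pos [ 621.3 -171.6  215. ] jaw 65.2 open 0.264 F [-0.5  0.2 -0.9]
level turn [-1.21 -2.16 -0.  ] q [-0.43  0.26  1.64  0.    1.28 -1.57]
delta [ 15.7   0.1 -44.7]
```

{"api": "jog_arm", "payload": {
  "targets": "8 0 0 -1.2 -2.2 0 -1;8 0 0 0 0 0 -1;0 0 0 0 0 0 -1;0 0 0 0 0 0 -1"
}}

```text
time: 31.57
eef_pos: [0.6337, -0.1737, 0.2099]
tcp_rot: [0.216, 0.976, 0.0, -0.004]
contact_force: [0.4, 0.2, -1.1]
opening: 0.27
```

```bash
python3 -c "
from h import *
st((637,-171.5,170.3))"
```

```text
t 31.57 pos [ 633.7 -173.7  209.9] jaw 65.0 open 0.270 F [ 0.4  0.2 -1.1]
level turn [-0.14 -0.5  -0.  ] q [-0.42  0.27  1.64 -0.    1.24 -1.56]
delta [  3.3   2.2 -39.6]
```

{"api": "jog_arm", "payload": {
  "targets": "3 2 -6 -0.1 -0.5 0 -1;0 0 -5 0 0 0 -1;0 0 0 0 0 0 -1;0 0 0 0 0 0 -1"
}}

```text
time: 31.9
eef_pos: [0.6355, -0.1737, 0.1974]
tcp_rot: [0.218, 0.976, 0.0, -0.001]
contact_force: [-0.2, 0.2, -0.4]
opening: 0.267
```

```bash
python3 - <<'E'
from h import *
st((637,-171.5,170.3))
s=np.array(get_state()["eef_pos"])
for c in ["scene","top"]:
    p=snap('k3'+c,c,(.637,-.171,.17),30)
    for n,z in [("cap",s[2]-.0203),("tank",.07)]:
        L=silhouettes(n,p); e=proj(p,(.637,-.171,z+.03))
        if L:
            l=min(L,key=lambda l:np.hypot(*(np.array(l["uv"])-e)));print(c,n,l["p"],fit(p,n,l["mask"].astype(float),(.637,-.171),z))
a,b=cv2.imread("pics/k3scene.png"),cv2.imread("pics/k3top.png");cv2.imwrite("pics/k3.png",cv2.resize(np.hstack([a,b]),(800,400)))
E
```

```text
t 31.90 pos [ 635.5 -173.7  197.4] jaw 64.8 open 0.267 F [-0.2  0.2 -0.4]
level turn [-0.05 -0.08 -0.  ] q [-0.42  0.28  1.65  0.    1.22 -1.55]
delta [  1.5   2.2 -27.1]
crop origin 215 114 scale 10.0
scene cap 0.63 (array([ 0.63649188, -0.17391565]), np.float64(0.4352099638138518))
scene tank 0.73 (array([ 0.63560283, -0.17711454]), np.float64(0.2545760122230711))
crop origin 351 131 scale 10.0
top tank 0.92 (array([0.42315723, 0.00498511]), np.float64(1.7497240182936444))
```

View pics/k3.png

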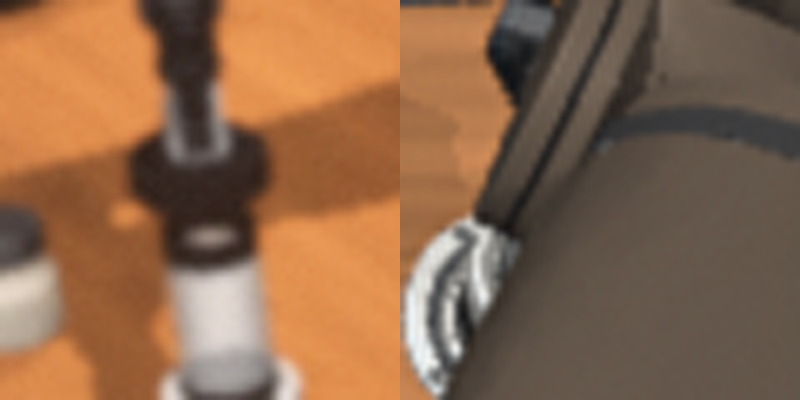

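{"api": "jog_arm", "payload": {
  "targets": "1 3 -6 0 0 0 -1;0 0 -4 0 0 0 -1;0 0 0 0 0 0 -1;0 0 0 0 0 0 -1"
}}

```text
time: 32.53
eef_pos: [0.6374, -0.17, 0.1878]
tcp_rot: [0.218, 0.976, 0.0, 0.0]
contact_force: [0.2, -0.2, -1.0]
opening: 0.268
```

```bash
python3 - <<'E'
from h import *
st((636.5,-171.5,170.3))
s=np.array(get_state()["eef_pos"])
p=snap('k4','scene',(.637,-.171,.16),20)
o=np.array([294,143]) 
for x,y,z,r in [(.6365,-.1713,.16,.021),(.6365,-.1713,.146,.021),(s[0],s[1],s[2]-.0203,.03),(s[0],s[1],s[2]-.0043,.03)]:
  P=np.array([proj(p,(x+r*np.cos(t),y+r*np.sin(t),z)) for t in np.linspace(0,6.28,90)]);c=proj(p,(.637,-.171,.16)).round()-20;print(np.round((np.r_[P.min(0),P.max(0)]-np.r_[c,c]+.5)*15))
E
```

```text
t 32.53 pos [ 637.4 -170.   187.8] jaw 64.9 open 0.268 F [ 0.2 -0.2 -1. ]
level turn [-0.    0.06  0.  ] q [-0.41  0.29  1.66  0.    1.2  -1.55]
delta [ -0.9  -1.5 -17.5]
crop origin 226 127 scale 15.0
[195. 251. 418. 358.]
[205. 315. 426. 424.]
[140. 198. 460. 351.]
[128. 123. 451. 274.]
```

View pics/k4.png

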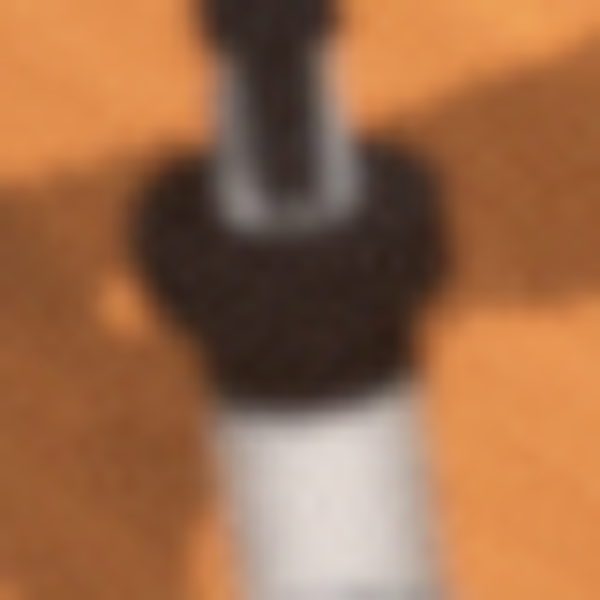

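Cap and tank agree within ~1–2 mm across the view. Small correction, then lower.

{"api": "jog_arm", "payload": {
  "targets": "-2 -1 -4 0 0 0 -1;0 0 -4 0 0 0 -1;0 0 0 0 0 0 -1;0 0 0 0 0 0 -1"
}}

```text
time: 32.92
eef_pos: [0.6351, -0.1711, 0.1788]
tcp_rot: [0.218, 0.976, 0.0, 0.0]
contact_force: [0.8, -0.2, -0.5]
opening: 0.264
```

```bash
python3 -c "
from h import *
st((636,-171,170.3))"
```

```text
t 32.92 pos [ 635.1 -171.1  178.8] jaw 64.9 open 0.264 F [ 0.8 -0.2 -0.5]
level turn [-0.    0.04  0.  ] q [-0.42  0.29  1.67  0.    1.18 -1.55]
delta [ 0.9  0.1 -8.5]
```

{"api": "jog_arm", "payload": {
  "targets": "1 0 -4 0 0 0 -1;0 0 -3 0 0 0 -1;0 0 -2 0 0 0 -1"
}}

```text
time: 33.17
eef_pos: [0.6364, -0.1714, 0.1697]
tcp_rot: [0.218, 0.976, -0.0, 0.001]
contact_force: [-2.2, -0.2, 16.5]
opening: 0.266
```

```bash
python3 -c "
from h import *
st((636,-171,170.3))"
```

```text
t 33.17 pos [ 636.4 -171.4  169.7] jaw 64.9 open 0.266 F [-2.2 -0.2 16.5]
level turn [0.03 0.11 0.  ] q [-0.42  0.3   1.67  0.    1.16 -1.55]
delta [-0.4  0.4  0.6]
```

Contact at 169.7 mm against 170.3 predicted, so the cap is seated. Releasing and backing off.

{"api": "jog_arm", "payload": {
  "targets": "0 0 0 0 0 0 -0.5;0 0 0 0 0 0 0;0 0 0 0 0 0 0.3;0 0 0 0 0 0 0.3;0 0 10 0 0 0 0.3;0 0 25 0 0 0 0.3;0 0 30 0 0 0 0.3;0 0 20 0 0 0 0.3"
}}

```text
time: 33.83
eef_pos: [0.633, -0.1699, 0.2517]
tcp_rot: [0.218, 0.976, 0.001, -0.006]
contact_force: [1.0, -0.6, 1.0]
opening: 0.652
```

{"api": "jog_arm", "payload": {
  "targets": "-15 30 5 0 0 0 0.3;-15 35 3 0 0 0 0.3;-15 35 3 0 0 0 0.3;-15 35 3 0 0 0 0.3;-15 35 3 0 0 0 0.3;-15 35 3 0 0 0 0.3;-10 25 0 0 0 0 0.3;0 0 0 0 0 0 0.3"
}}

```text
time: 34.5
eef_pos: [0.5316, 0.0644, 0.2904]
tcp_rot: [0.221, 0.975, 0.001, 0.007]
contact_force: [0.4, -0.0, -0.5]
opening: 0.649
```

```bash
python3 - <<'E'
from h import *
st()
for c in ["scene","top"]:
    p=snap('f_'+c,c,(.635,-.172,.1),40); cv2.imwrite(f'pics/full_{c}.png',p["pixels"])
    for n,z in [("cap",.15),("pump",.006)]:
        L=silhouettes(n,p); e=proj(p,(.637,-.171,z+.02))
        if L:
            l=min(L,key=lambda l:np.hypot(*(np.array(l["uv"])-e)));print(c,n,l["p"],fit(p,n,l["mask"].astype(float),(.637,-.171),z))
a,b=cv2.imread("pics/f_scene.png"),cv2.imread("pics/f_top.png");cv2.imwrite("pics/f.png",cv2.resize(np.hstack([a,b]),(800,400)))
E
```

```text
t 34.50 pos [531.6  64.4 290.4] jaw 64.5 open 0.649 F [ 0.4 -0.  -0.5]
level turn [0.05 0.83 0.  ] q [-0.07 -0.07  1.86  0.    1.34 -1.19]
crop origin 209 124 scale 7.5
scene pump 0.46 (array([ 0.63333911, -0.17782556]), np.float64(1.4902439024390242))
crop origin 335 130 scale 7.5
top cap 0.82 (array([ 0.63725463, -0.17139934]), np.float64(0.04852483049294484))
top pump 0.22 (array([ 0.67298578, -0.19486362]), np.float64(0.2142241088875413))
```

View pics/f.png

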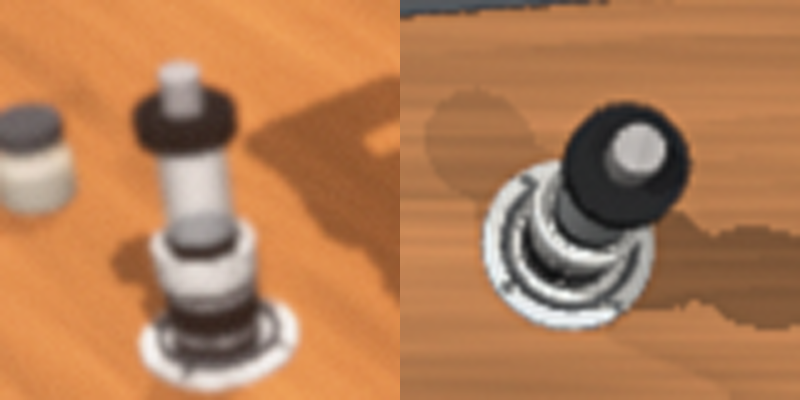

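View pics/full_top.png

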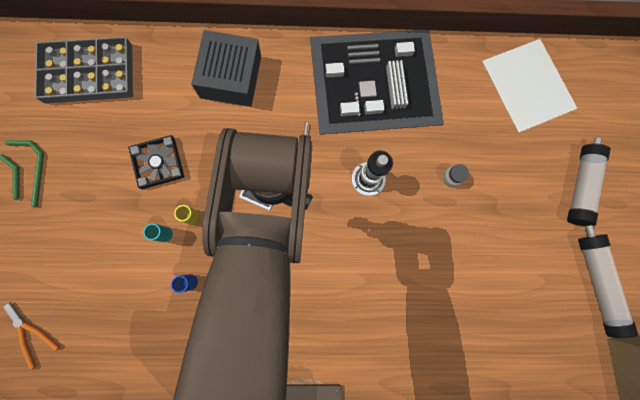

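The stack is upright on the round mount (top view, base at (367,180)). The cap fit is at (0.637, -0.171), seated and level. The fan, jar and neighbouring tubes haven't moved, and the screwdriver is mostly hidden by the arm in this view. Handing in.

```bash
python3 -c "
from h import *
print(sign_off())"
```

```text
the job is handed in; nothing more can be done
None
```

The pump unit is assembled on the round mount in the order asked: pump, collar, clear tank, then cap. I handed it in at about 34.5 s, with the gripper open and clear of the stack.

- **Seating:** each part was lowered until contact (12–17 N on the wrist), and each contact height was within 0.7 mm of where a fully seated part should be.
- **Position:** in the last pictures the stack stands upright. The parts, fitted one by one after placing, lie at about (0.636, -0.171), within roughly 2 mm of each other.
- **Bystanders:** the fan, screw jar and coloured tubes look unmoved. The screwdriver was mostly hidden by the arm in the last top picture; the arm never worked down near it.
- **Checks that failed or disagreed:**
    - In the last scene picture the network did not find the cap.
    - The final pump fits were unusable, because the other parts hide most of the pump.
    - The last confirmation of the cap is therefore the top-camera fit, the contact height and the pictures by eye.

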